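# Press the test coupler onto the tilted nipple of the dead-weight tester

## Task

Check the filling coupler on the dead-weight tester: set the larger check weight down gently, upright and centred on the sprung pan, and let go of it. Then pick up the coupler, press it squarely onto the tilted nipple until it snaps, and finish still gripping it and pushing, with the sprung collar held most of the way down; do not let go at the end. Leave the other things where they stand.

Things in the scene. Friction and masses are not known exactly. Their poses are not given: they have to be found in the camera images.
- weight_mid (a point): The larger of two plain steel check weights: upright cylinder 40 mm in diameter from its foot to 48 mm up, then a neck and a knob 26 mm in diameter, 64 mm tall in all, about 0.5 kg. The point is on its axis, half-way up (32 mm above its foot); z is up its axis. Grasp the 40 mm body.
- small_weight_mid (a point): The smaller check weight, same shape (28 mm in diameter, 46 mm tall, about 0.2 kg); not used. Point half-way up.
- pan_top (a point): Centre of the upper face of the tester's pan, a flat level steel disc 80 mm in diameter, with an engraved ring 45 mm in diameter about its centre; 54 mm above the table when empty. It is at the end of the tester's plate opposite the nipple, 170 mm from it.
- pan (a joint): How far the pan has sunk on its spring, m: 0 empty, about 0.007 under the larger weight, 0.012 at its stop; 700 N/m.
- coupler_mid (a point): Coupler: dark steel round sleeve standing loose, mouth down, 100 mm tall, 0.25 kg; any yaw. Flange 40 mm in diameter at the mouth (lowest 8 mm), then straight, 32 mm in diameter. Point: on its axis, half-way up (50 mm from the mouth); z along the axis away from the mouth. Socket 48 mm deep, its entrance lip 19 mm in inner diameter, 5 mm long. Grasp the upper half.
- nipple: Fixed brass nipple on the tester. Origin at the foot of its stem, z along the stem to the tip, leaning 25 degrees from vertical to the tester's front (robot's side). Stem 16 mm in diameter, from z = 36 mm tapering to 6 mm at the tip, z = 48 mm. Three sprung balls at z = 27 mm: the coupler's lip is pushed over them with about 5 to 12 N; it has snapped past when its mouth is at z = 17 mm.
- collar (a joint): Steel collar around the nipple, 38 mm in diameter, pressed by the coupler's mouth. Value: how far it is pushed down along the nipple, m: 0 free (its upper face at nipple z = 16 mm), 0.008 at its stop (z = 8 mm). Its spring pushes back with 3.6 N at 0 and 10.8 N at 0.008.
- bottle: Bystander: clear bottle 48 mm in diameter, 110 mm tall with its stopper; origin under its foot.
- jar: Bystander: amber jar 40 mm in diameter, 50 mm tall; origin under its foot.
- vial: Bystander: amber vial 32 mm in diameter, 60 mm tall; origin under its foot.
- cup: Bystander: open white measuring cup 60 mm in diameter, 60 mm tall; origin under its foot.
- spatula: Bystander: steel spatula 170 mm long lying at the left side; origin under its middle.
There are look-alikes about, which are no part of the job. What is shaped like the part that bears weight_mid but red is not meant.

How it is judged:
On the way, in this order (a step that is already met when the one before it is completed fails the run):
1. the larger weight stands released, upright and centred on the pan, the pan sunk under it (horizontal distance between weight_mid and pan_top below 0.01 m and angle between weight_mid's own z axis and vertical below 0.1 rad and z of weight_mid in the frame of pan_top below 0.036 m and value of joint pan above 0.0045 m and contact force between the fingers and weight below 0.1 N and linear speed of weight below 0.02 m/s), for 0.3 s.
2. the coupler has snapped over the nipple, square to it (x of coupler_mid in the frame of nipple between -0.005 and 0.005 m and y of coupler_mid in the frame of nipple between -0.005 and 0.005 m and angle between the z axis of coupler_mid and the z axis of nipple, either way round below 0.1 rad and z of coupler_mid in the frame of nipple between 0.05 and 0.067 m), for 0.1 s.
At the end, for the whole second after the job is handed in: Coupler still gripped and pushed down the nipple: middle within 5 mm of its axis and 0.1 rad of its direction, collar over 5 mm of its 8 mm down and pressed with over 4 N; the larger weight released and upright on the pan, within 10 mm of its centre, pan sunk over 4.5 mm (horizontal distance between weight_mid and pan_top below 0.01 m and angle between weight_mid's own z axis and vertical below 0.1 rad and z of weight_mid in the frame of pan_top below 0.036 m and value of joint pan above 0.0045 m and contact force between the fingers and weight below 0.1 N and x of coupler_mid in the frame of nipple between -0.005 and 0.005 m and y of coupler_mid in the frame of nipple between -0.005 and 0.005 m and angle between the z axis of coupler_mid and the z axis of nipple, either way round below 0.1 rad and z of coupler_mid in the frame of nipple between 0.05 and 0.0625 m and value of joint collar above 0.005 m and contact force between coupler and collar above 4 N and contact force between the fingers and coupler above 2 N); the arm keeps its last pose, push and grip.
It fails at once if the weight is dropped onto the pan (over 0.45 m/s just above it) (linear speed of weight above 0.45 m/s and horizontal distance between weight_mid and pan_top below 0.05 m and z of weight_mid in the frame of pan_top below 0.05 m).
It fails at once if another thing is shifted more than 30 mm or tipped (distance of any of small_weight_mid, bottle, jar, vial, cup, spatula from where it was at the start of the episode above 0.03 m or angle between any of small_weight_mid, bottle, jar, vial, cup's own z axis and vertical above 0.5 rad).
It also fails if it takes over 51 s, if anything falls off the work surface, if the arm or the gripper's body presses on something with over 40 N, if the wrist force passes 120 N, or if a joint passes its speed limit or range.

## Robot

A 6-joint arm with a two-finger parallel gripper is mounted at the origin on the work surface. World frame = base frame: x ahead of the robot, y to its left, z up, the work surface at z = 0. Lengths are in m, angles in rad, forces in N, time in s.
With the tool pointing down it reaches from about 0.25 to 0.775 m from the base axis. Payload 4 kg.
Tool frame: the origin (TCP) lies on the centre line of the jaws, within the pads' length; the fingertips stand 19 mm ahead of it and the grasp point (between the pads) is the TCP; x points along the fingers, z is the direction in which the jaws open and shut, and the axes are right-handed (so a half turn about x gives the same grasp; the last joint's range is limited). The gripper opens to 94 mm and grips with 3 to 60 N. Pads are 16 mm wide; open, the fingers measure 119 mm over their backs; the gripper's body (75 mm by 177 mm) begins 78 mm behind the grasp point.
Start: joints at [-1.349, 0.087, 1.371, -0, 1.684, -0.103], TCP at [0.176, -0.521, 0.225] pointing down, gripper open.
Joint ranges: [-3.1, 3.1], [-0.76, 2.03], [0.27, 2.55], [-1.08, 4.22], [0.17, 2.65], [-2.57, 2.57]. Speed limits (rad/s): [2.79, 2.79, 3.14, 3.14, 3.14, 3.14].

## Interface

Orientations are given as [roll, pitch, yaw] about the fixed x, y, z axes, in that order (R = Rz(yaw) Ry(pitch) Rx(roll)).
In Python, from bench import robot, snapshot, camera_params gives the robot as it stands.
- The arm moves only by the tool step_arm, never from a script. Its argument "motion" is text: rows parted by semicolons, each of 7 numbers parted by spaces: the opening in per cent of the stroke, from 0 (shut) to 100 (fully open), then the shift along the tool's x, y, z in cm, then the turn, a rotation vector about the tool's x, y, z in rad. A call has 1 to 20 rows; each row shifts and turns the commanded pose from where the row before left it, along the tool's axes as they then stand; what a row does not reach is not made up. A row lasts 1/12 s, in which the tool goes at most 41.7 mm and 7.16 degrees, less where a joint would pass 70% of its speed; a pose out of reach is approached as far as the arm can. A call with a gripper value outside its range is refused whole. The fingers move at their own pace and stop on an object; the grip force is fixed at half the most. Time passes only in rows, so rows that do not move let the fingers close. It gives the time, the measured TCP pose, the force and the opening at its end, in the units of the state.
- robot.get_obs(): the state, without advancing time (a new reading comes with each control period).
- snapshot(name): name is "scene" or "top" or "wrist"; returns the picture (420x560x3 uint8, red, green, blue); there is no depth.
- camera_params(name): a dict with "fx", "fy", "cx", "cy" (pixels), "R" (3x3) and "t" (3): a world point X has camera coordinates R X + t. Camera axes: x right, y down, z forward; pixel columns grow to the right and rows downward; lengths in m; the calibration is good to about 2 mm. A picture is of the moment at which its call begins: read the wrist's pose just before it. camera_params takes no time and is no camera call; for the wrist camera it gives the pose at the moment of the call.
- robot.close_job(): hands the job in, once; it reports no verdict.
The state is a dict: "time": time; "joint_positions": joint angles; "qvel": joint speeds; "joint_torque": joint torques, N m; "tool_pos": TCP position; "ee_rot": TCP orientation; "wrist_force": force on the tool from outside, world axes, zero at the start; "wrist_torque": the same for the moment, N m; "width": finger opening in m.
Only numpy, scipy, OpenCV 4.12 (cv2) and the standard library are available. Lean on these libraries where they do the work, as an engineer would, in place of code of your own. Each camera call takes 0.05 s, during which the arm holds its last target.

## Working session

There is one attempt and no reset: what is moved stays moved. The work goes in short steps, Python scripts to look and compute and a tool call to move; the robot and the scene stay as the last step left them, time stands still between calls to the robot, and variables do not carry over. Pictures are saved under pics/ and viewed, and the job is handed in when it is done.

Besides the shell and the picture viewer there is one more tool, called after "Emit:" by a JSON object that holds its "api" and its "payload", one argument or row to a line. step_arm: Moves the arm, as the interface text tells. Its arguments: {"type":"object","properties":{"motion":{"type":"string"}},"required":["motion"]}

```bash
mkdir -p pics; ls
python3 - <<'E'
from bench import robot, snapshot, camera_params
import cv2
o=robot.get_obs(); print({k:o[k] for k in o})
for n in ["scene","top","wrist"]:
    p=camera_params(n); print(n,p)
    cv2.imwrite(f"pics/{n}0.png",snapshot(n)[:,:,::-1])
E
```

```text
pics
{'time': 0.0, 'joint_positions': array([-1.34909211e+00,  8.79349477e-02,  1.37222086e+00, -2.24656467e-05,
        1.68363597e+00, -1.03089893e-01]), 'qvel': array([ 3.78293886e-06, -5.15269797e-04, -1.49269137e-03,  9.04481293e-04,
        8.02995804e-05, -1.35402889e-04]), 'joint_torque': array([ 4.67444006e-04, -3.40181065e+01, -3.02423894e+01,  7.16978568e-02,
        3.29866132e-02, -1.70162416e-04]), 'tool_pos': array([ 0.17539305, -0.52074346,  0.22333206]), 'ee_rot': array([3.04865568, 1.56859709, 1.80265096]), 'wrist_force': array([ 0.07932556,  0.43428292, -0.3661571 ]), 'wrist_torque': array([ 0.04585547, -0.05739466, -0.01527818]), 'width': 0.09372069870803063}
scene {'fx': 509.67157653138213, 'fy': 509.67157653138213, 'cx': 286.0666559981575, 'cy': 214.9972869631089, 'R': array([[ 0.30135311,  0.95341831,  0.01341017],
       [ 0.60143067, -0.17914708, -0.77858043],
       [-0.73991044,  0.24269292, -0.62740154]]), 't': array([-0.19127218, -0.27975444,  1.61727744])}
top {'fx': 397.2115773538405, 'fy': 397.2115773538405, 'cx': 280.18639525007535, 'cy': 215.6195090799501, 'R': array([[-0.01892364, -0.9997702 , -0.01007142],
       [-0.99119801,  0.0200796 , -0.13085607],
       [ 0.13102823,  0.0075065 , -0.99135022]]), 't': array([0.0575164 , 0.56610889, 0.98983641])}
wrist {'fx': 330.0991129816487, 'fy': 330.0991129816487, 'cx': 277.4826027617838, 'cy': 206.28509968133582, 'R': array([[ 0.31993999, -0.9474366 , -0.00151493],
       [-0.91352044, -0.30891005,  0.26467904],
       [-0.25123458, -0.08329749, -0.96433537]]), 't': array([-0.54909531, -0.02869416,  0.39093669])}
```

View pics/scene0.png

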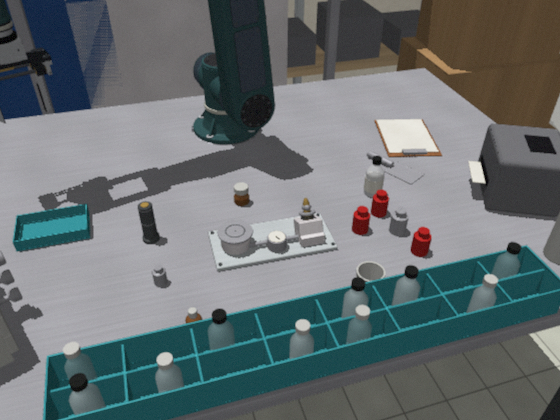

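View pics/top0.png

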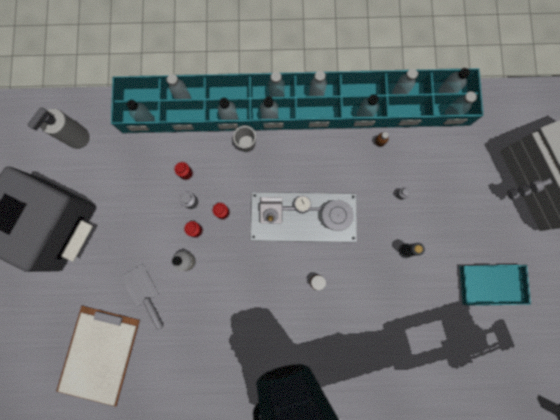

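View pics/wrist0.png

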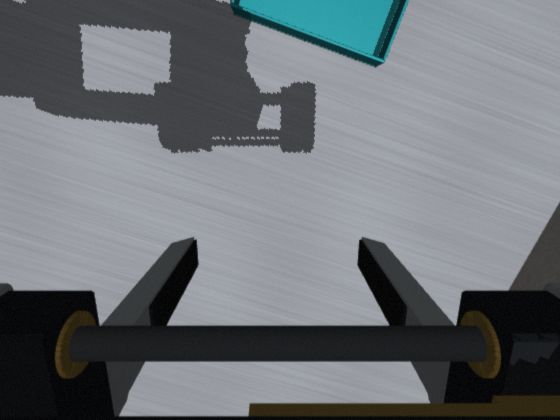

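The scene picture shows the grey larger weight at about (399,221) among three red look-alikes, the small weight at (160,275), the black coupler at (148,222), the pan at (236,238) and the nipple at (307,208). I'll enlarge these areas.

Run:
```python
import cv2
a=cv2.imread("pics/scene0.png");b=cv2.imread("pics/top0.png")
cv2.imwrite("pics/s_z1.png",cv2.resize(a[180:280,200:450],None,fx=3.2,fy=3.2,interpolation=cv2.INTER_CUBIC))
cv2.imwrite("pics/s_z2.png",cv2.resize(a[190:290,130:250],None,fx=5,fy=5,interpolation=cv2.INTER_CUBIC))
cv2.imwrite("pics/t_z1.png",cv2.resize(b[150:270,165:365],None,fx=4,fy=4,interpolation=cv2.INTER_CUBIC))
cv2.imwrite("pics/t_z2.png",cv2.resize(b[180:270,380:440],None,fx=6,fy=6,interpolation=cv2.INTER_CUBIC))
```

```text
(no output)
```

View pics/s_z1.png

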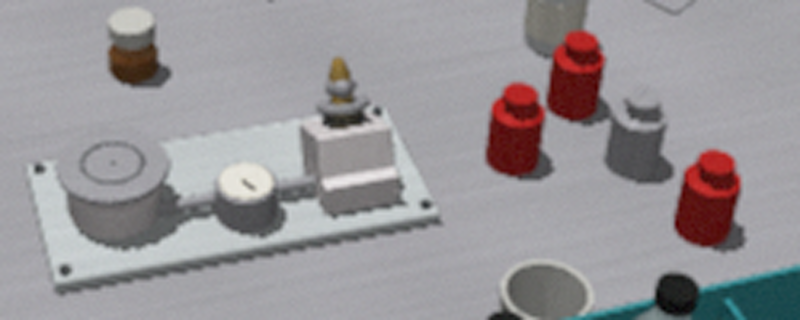

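View pics/s_z2.png

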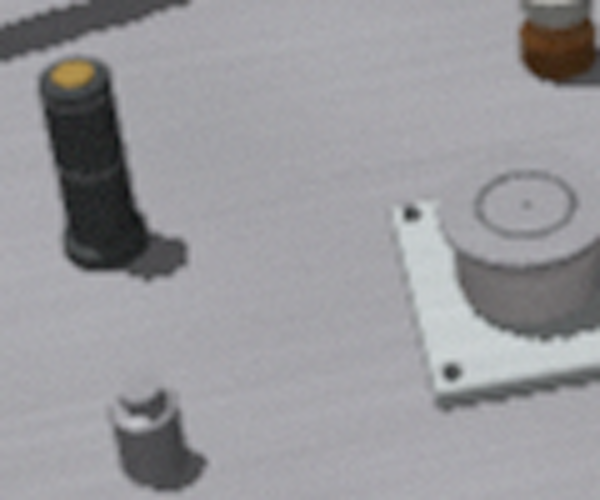

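View pics/t_z1.png

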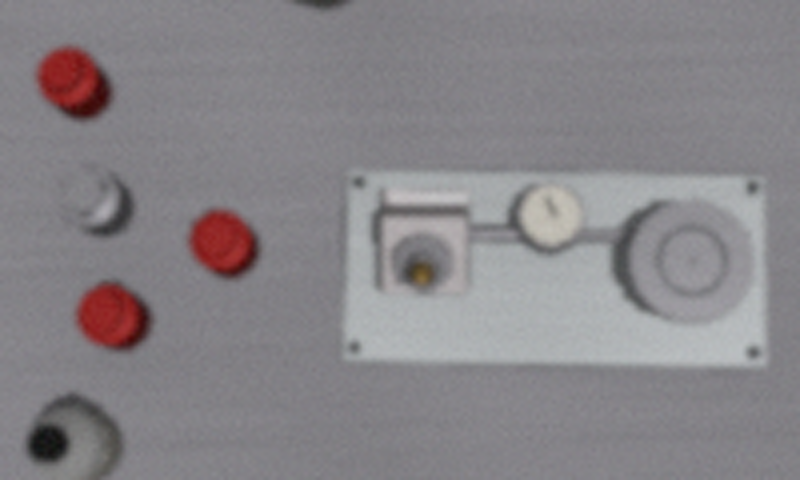

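View pics/t_z2.png

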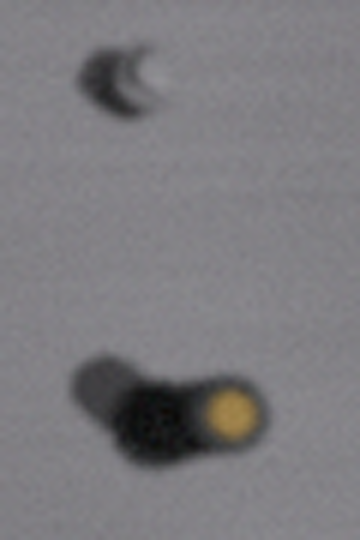

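```bash
cat > h.py <<'E'
import numpy as np, cv2
from scipy.spatial.transform import Rotation as Ro
from bench import robot, snapshot, camera_params
def ray(p,uv):
    d=np.array([(uv[0]-p["cx"])/p["fx"],(uv[1]-p["cy"])/p["fy"],1.0])
    R=np.array(p["R"]);t=np.array(p["t"]); o=-R.T@t; v=R.T@d; return o,v/np.linalg.norm(v)
def plane(p,uv,z):
    o,v=ray(p,uv); return o+v*(z-o[2])/v[2]
def tri(rs):
    A=np.zeros((3,3));b=np.zeros(3)
    for o,v in rs:
        M=np.eye(3)-np.outer(v,v);A+=M;b+=M@o
    X=np.linalg.solve(A,b); return X,[np.linalg.norm((np.eye(3)-np.outer(v,v))@(X-o))*1e3 for o,v in rs]
def proj(p,X):
    c=np.array(p["R"])@X+np.array(p["t"]); return c[0]/c[2]*p["fx"]+p["cx"],c[1]/c[2]*p["fy"]+p["cy"]
def toolR(o): return Ro.from_euler('xyz',o["ee_rot"]).as_matrix()
E
python3 - <<'E'
from h import *
S=camera_params("scene");T=camera_params("top")
def z(o,f): return lambda x,y:(o[0]+(x+.5)/f-.5,o[1]+(y+.5)/f-.5)
s1=z((200,180),3.2);s2=z((130,190),5);t1=z((165,150),4);t2=z((380,180),6)
np.set_printoptions(precision=4,suppress=True)
for n,a,b,h in [("pan",s1(112,163),t1(692,261),.054),("tip",s1(339,62),t1(422,275),.1),("coup top",s2(73,75),t2(231,411),.1),("wknob",s1(643,95),t1(85,192),.064),
  ("gauge",s1(245,183),t1(549,215),.04),("hole FL",s1(378,112),t1(354,347),.01),("hole BR",s1(65,270),t1(752,187),.01),("hole BL",s1(426,205),t1(359,182),.01),("hole FR",s1(40,168),t1(753,352),.01)]:
    X,e=tri([ray(S,a),ray(T,b)]); print(n,X,e,plane(S,a,h),plane(T,b,h))
print("weight foot scene", plane(S,s1(637,178),0))
E
```

```text
pan [ 0.5639 -0.0994  0.0543] [np.float64(0.22674154199079508), np.float64(0.22674154199080043)] [ 0.5636 -0.0991  0.054 ] [ 0.5639 -0.0997  0.054 ]
tip [0.5529 0.0709 0.0983] [np.float64(0.34615199196284613), np.float64(0.34615199196279584)] [0.5551 0.0704 0.1   ] [0.5526 0.0705 0.1   ]
coup top [ 0.4738 -0.282   0.1013] [np.float64(0.1302046376283608), np.float64(0.13020463762832485)] [ 0.4721 -0.2819  0.1   ] [ 0.4738 -0.2826  0.1   ]
wknob [0.6144 0.2851 0.0665] [np.float64(0.8351070542611567), np.float64(0.8351070542612382)] [0.6117 0.2879 0.064 ] [0.6146 0.2849 0.064 ]
gauge [ 0.5972 -0.0111  0.0414] [np.float64(0.8323882086668547), np.float64(0.8323882086669312)] [ 0.5954 -0.0114  0.04  ] [ 0.5976 -0.0104  0.04  ]
hole FL [0.5167 0.1189 0.0135] [np.float64(0.10744968376107822), np.float64(0.10744968376104318)] [0.5127 0.1207 0.01  ] [0.517  0.1191 0.01  ]
hole BR [ 0.618  -0.1468  0.014 ] [np.float64(0.12252348828980505), np.float64(0.12252348828982039)] [ 0.6139 -0.1461  0.01  ] [ 0.6186 -0.1476  0.01  ]
hole BL [0.6269 0.1147 0.0137] [np.float64(0.3177622472260843), np.float64(0.3177622472260192)] [0.6233 0.1167 0.01  ] [0.6275 0.1146 0.01  ]
hole FR [ 0.5082 -0.1426  0.0143] [np.float64(0.20784982095211427), np.float64(0.20784982095205656)] [ 0.5033 -0.1418  0.01  ] [ 0.5085 -0.1436  0.01  ]
weight foot scene [0.6305 0.2841 0.    ]
```

Run:
```python
from h import *
np.set_printoptions(precision=4,suppress=True)
o=robot.get_obs();print(toolR(o))
T=camera_params("top");im=cv2.imread("pics/top0.png")
hsv=cv2.cvtColor(im,cv2.COLOR_BGR2HSV)
m=((hsv[:,:,1]>150)&((hsv[:,:,0]<8)|(hsv[:,:,0]>172))).astype(np.uint8)
n,_,st,c=cv2.connectedComponentsWithStats(m)
for i in range(1,n):
    if st[i,4]>40: print(st[i],c[i],plane(T,c[i],.03)-[.6144,.285,0])
print("bottle",plane(T,(177,260),.1)-[.6144,.285,0])
```

```text
[[-0.0004  0.9477  0.3191]
 [ 0.0016  0.3191 -0.9477]
 [-1.      0.0001 -0.0016]]
[175 163  17  16 188] [182.8936 170.2447] [0.0803 0.0172 0.03  ]
[213 203  15  15 168] [220.3333 210.3929] [-0.0293 -0.0824  0.03  ]
[185 222  17  14 180] [192.6167 228.7389] [-0.0761 -0.0102  0.03  ]
bottle [-0.1579  0.0104  0.1   ]
```

Emit:
{"api": "step_arm", "payload": {
  "motion": "70 0 0 0 -0.12 0 0; 70 0 0 0 -0.12 0 0; 70 0 0 0 -0.12 0 0; 70 0 3.54 -1.446 0 0 0; 70 0 3.54 -1.446 0 0 0; 70 0 3.54 -1.446 0 0 0; 70 0 3.54 -1.446 0 0 0; 70 0 3.54 -1.446 0 0 0; 70 0 3.54 -1.446 0 0 0; 70 0 3.54 -1.446 0 0 0; 70 0 3.54 -1.446 0 0 0; 70 0 3.54 -1.446 0 0 0; 70 0 3.54 -1.446 0 0 0; 70 0 3.54 -1.446 0 0 0; 70 0 3.54 -1.446 0 0 0; 70 0 3.54 -1.446 0 0 0; 70 0 3.54 -1.446 0 0 0; 70 0 3.54 -1.446 0 0 0; 70 0 3.54 -1.446 0 0 0; 70 0 3.54 -1.446 0 0 0"
}}

```text
time: 1.82
tool_pos: [0.4865, 0.0518, 0.2242]
ee_rot: [-1.324, 1.57, -2.21]
wrist_force: [-0.2, -0.6, -0.2]
width: 0.0658
```

```bash
cat > go.py <<'E'
import sys
from h import *
np.set_printoptions(precision=4,suppress=True)
def delta(target,Rt=None):
    o=robot.get_obs();R=toolR(o);d=R.T@(np.array(target)-o["tool_pos"])*100
    print("t",o["time"],"pos",o["tool_pos"],"F",o["wrist_force"],"w",o["width"],"q",o["joint_positions"])
    print("delta cm tool",d,"x-axis",R[:,0],"jaw",R[:,2])
    if Rt is not None: print("rotvec tool",Ro.from_matrix(R.T@Rt).as_rotvec())
E
python3 -c "
from go import *
delta([.6144,.285,.2])
p=camera_params('wrist');im=snapshot('wrist');cv2.imwrite('pics/w1.png',im[:,:,::-1]);print(proj(p,np.array([.6144,.285,.064])))
o,v=ray(p,(285,215));print(o,plane(p,(280,215),.055), plane(p,(280,215),.1))"
```

```text
t 1.8167 pos [0.4865 0.0518 0.2242] F [-0.2498 -0.6438 -0.1593] w 0.06578490548631837 q [-0.0097 -0.0486  1.5094 -0.0003  1.681   0.8758]
delta cm tool [ 2.4123 24.6653 -9.9632] x-axis [-0.0002 -0.0003 -1.    ] jaw [ 0.6328 -0.7743  0.0001]
(np.float64(153.46939895609245), np.float64(-105.53274026986313))
[0.5453 0.1006 0.3845] [0.4697 0.035  0.055 ] [0.48  0.044 0.1  ]
```

View pics/w1.png

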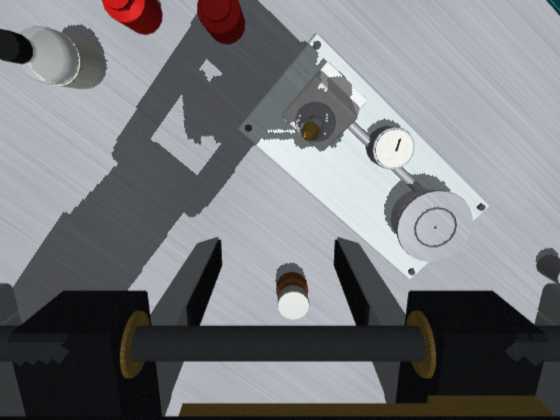

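The wrist picture shows the pan dot at (435,227), the nipple tip near (309,131), the gauge at (395,148) and the jar at (292,300). I'll enlarge it to refine the pan and nipple positions.

```bash
python3 -c "
import cv2
a=cv2.imread('pics/w1.png')
cv2.imwrite('pics/w1n.png',cv2.resize(a[60:170,270:380],None,fx=5,fy=5,interpolation=cv2.INTER_CUBIC))
from h import *
p=camera_params('wrist');np.set_printoptions(precision=4,suppress=True)
print('pan',plane(p,(435,227),.054))
for X in ([.5529,.0709,.0983],[.5639,-.0994,.0543],[.6269,.1147,.0137],[.5082,-.1426,.0137]): print(proj(p,np.array(X)))
"
```

```text
pan [ 0.5662 -0.0923  0.054 ]
(np.float64(314.4508767497419), np.float64(138.72812170739184))
(np.float64(438.1442532239752), np.float64(232.7892542599943))
(np.float64(321.3615912371712), np.float64(49.549685794405434))
(np.float64(413.6270987071414), np.float64(275.7048561981487))
```

View pics/w1n.png

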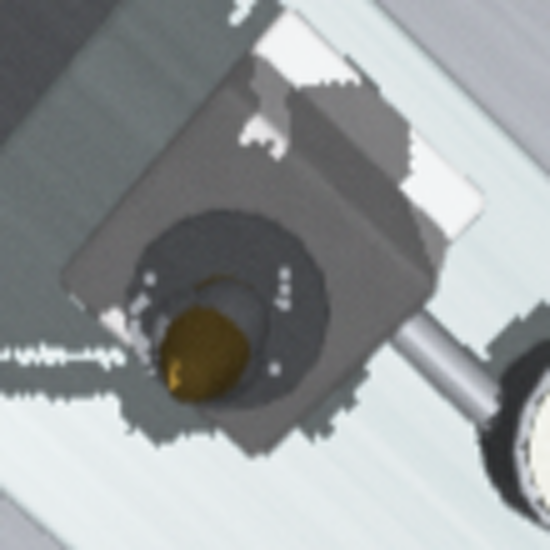

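Emit:
{"api": "step_arm", "payload": {
  "motion": "70 0 3.5 -1.42 0 0 0; 70 0 3.5 -1.42 0 0 0; 70 0 3.5 -1.42 0 0 0; 70 0 3.5 -1.42 0 0 0; 70 0 3.5 -1.42 0 0 0; 70 0 3.5 -1.42 0 0 0; 70 0 0 -1.42 0 0 0; 70 0 0 0 0 0 0; 70 0 0 0 0 0 0"
}}

```text
time: 2.62
tool_pos: [0.5853, 0.2594, 0.2239]
ee_rot: [-1.43, 1.569, -2.315]
wrist_force: [0.5, -0.6, -0.1]
width: 0.0657
```

```bash
python3 -c "
from go import *
delta([.6144,.285,.2])
p=camera_params('wrist');im=snapshot('wrist');cv2.imwrite('pics/w2.png',im[:,:,::-1]);print(proj(p,np.array([.6144,.285,.064])))
np.save('w2.npy',p,allow_pickle=True)"
```

```text
t 2.6167 pos [0.5853 0.2594 0.2239] F [ 0.4865 -0.6145 -0.0505] w 0.06571915086150051 q [ 0.3291  0.2917  1.1334 -0.0009  1.718   1.2139]
delta cm tool [ 2.3832  3.8743 -0.136 ] x-axis [-0.0012 -0.0013 -1.    ] jaw [ 0.6334 -0.7738  0.0002]
(np.float64(276.3615555923278), np.float64(155.78570523577224))
```

View pics/w2.png

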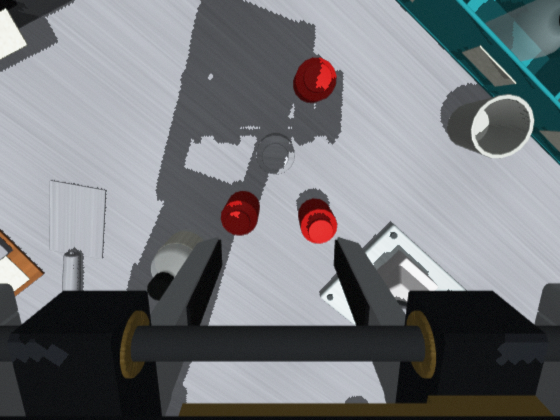

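```bash
python3 -c "
import cv2
a=cv2.imread('pics/w2.png')
a=cv2.convertScaleAbs(a[110:260,200:350],alpha=1.5)
cv2.imwrite('pics/w2n.png',cv2.resize(a,None,fx=4,fy=4,interpolation=cv2.INTER_CUBIC))
"
```

```text
(no output)
```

View pics/w2n.png

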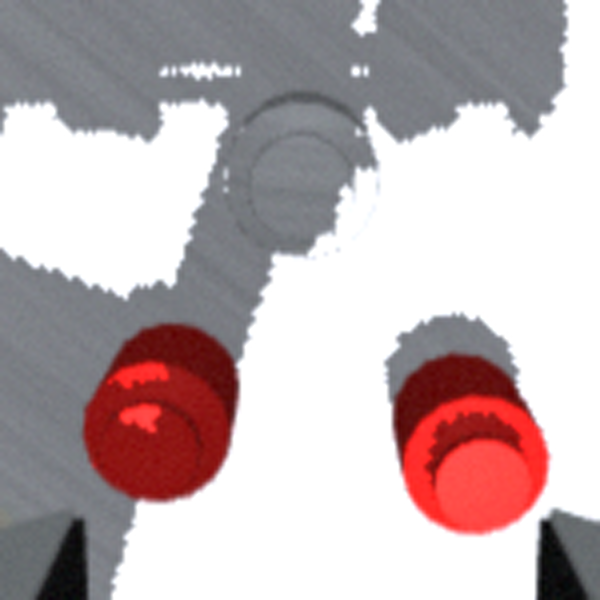

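The weight's knob is at (275.1,156.3) in the wrist picture, against (276.4,155.8) predicted from the two fixed views. That is about 1 mm, so the position (0.614, 0.285) stands. Next I move over it and descend.

Emit:
{"api": "step_arm", "payload": {
  "motion": "70 0 1.95 -0.1 0 0 0; 70 0 1.92 0 0 0 0; 70 3 0 0 0 0 0; 70 3 0 0 0 0 0; 70 3 0 0 0 0 0; 70 2 0 0 0 0 0; 70 0 0 0 0 0 0; 70 0 0 0 0 0 0; 70 0 0 0 0 0 0"
}}

```text
time: 3.42
tool_pos: [0.6164, 0.284, 0.1174]
ee_rot: [1.159, 1.567, 0.272]
wrist_force: [0.4, 0.0, 0.9]
width: 0.0656
```

```bash
python3 -c "
from go import *
delta([.6142,.285,.035])
p=camera_params('wrist');im=snapshot('wrist');cv2.imwrite('pics/w3.png',im[:,:,::-1]);print(proj(p,np.array([.6144,.285,.064])))"
```

```text
t 3.4167 pos [0.6164 0.284  0.1174] F [0.3917 0.0281 0.8515] w 0.06561657455532263 q [ 0.3485  0.4086  1.1921 -0.0003  1.5368  1.2358]
delta cm tool [ 8.2425 -0.1405 -0.2267] x-axis [ 0.004   0.0011 -1.    ] jaw [ 0.6315 -0.7754  0.0017]
(np.float64(274.90956693763616), np.float64(232.70459270298426))
```

View pics/w3.png

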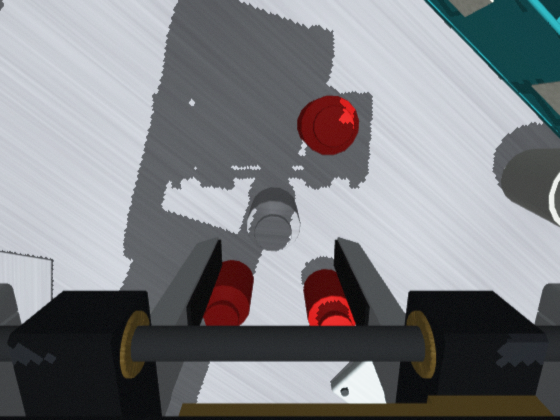

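The weight's knob sits at (272,231), between the fingers and about 3 mm left of centre. Both red pieces lie clear of the finger paths, so I go down.

Emit:
{"api": "step_arm", "payload": {
  "motion": "70 2 -0.1 -0.3 0 0 0; 70 2 0 0 0 0 0; 70 2 0 0 0 0 0; 70 1.5 0 0 0 0 0; 70 0.75 0 0 0 0 0; 70 0 0 0 0 0 0; 70 0 0 0 0 0 0"
}}

```text
time: 4.05
tool_pos: [0.6136, 0.2868, 0.0337]
ee_rot: [1.186, 1.568, 0.3]
wrist_force: [0.3, 0.4, -0.9]
width: 0.0659
```

```bash
python3 -c "
from go import *
delta([.6142,.285,.035])
p=camera_params('wrist');im=snapshot('wrist');cv2.imwrite('pics/w4.png',im[:,:,::-1]);print(proj(p,np.array([.6142,.285,.064])))"
```

```text
t 4.05 pos [0.6136 0.2868 0.0337] F [ 0.3073  0.4309 -0.945 ] w 0.06593300687527286 q [ 0.3536  0.463   1.2887 -0.0001  1.3873  1.2397]
delta cm tool [-0.1306 -0.0611  0.1779] x-axis [ 0.0024  0.0007 -1.    ] jaw [ 0.6325 -0.7746  0.0009]
(np.float64(282.4256128960887), np.float64(296.3204827914495))
```

View pics/w4.png

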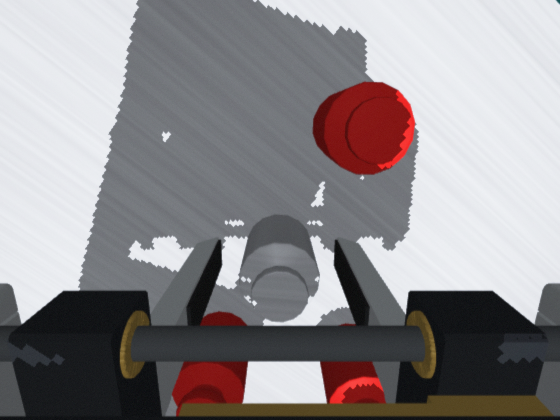

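Emit:
{"api": "step_arm", "payload": {
  "motion": "0 0 0 0 0 0 0; 0 0 0 0 0 0 0; 0 0 0 0 0 0 0; 0 0 0 0 0 0 0; 0 0 0 0 0 0 0; 0 0 0 0 0 0 0"
}}

```text
time: 4.6
tool_pos: [0.6133, 0.2863, 0.0327]
ee_rot: [0.716, 1.569, -0.17]
wrist_force: [1.4, -1.3, 2.4]
width: 0.0392
```

```bash
python3 -c "
from go import *
delta([.5639,-.0994,.2])
p=camera_params('wrist');im=snapshot('wrist');cv2.imwrite('pics/w5.png',im[:,:,::-1])"
```

```text
t 4.6 pos [0.6133 0.2863 0.0327] F [ 1.3671 -1.282   2.3838] w 0.039194043091050464 q [ 0.3534  0.4637  1.2899 -0.0009  1.3865  1.2398]
delta cm tool [-16.7312 -28.1989  26.7751] x-axis [ 0.0017 -0.0003 -1.    ] jaw [ 0.6324 -0.7746  0.0013]
```

View pics/w5.png

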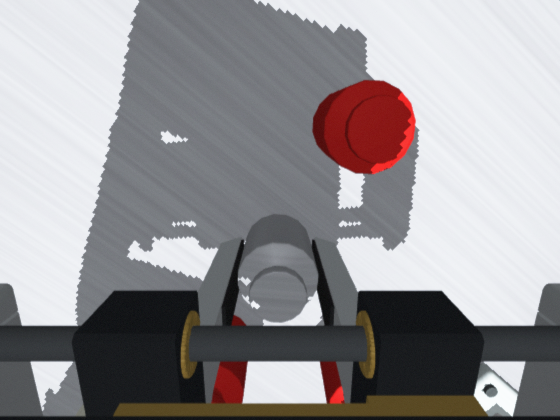

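The weight is gripped at 39.2 mm between the pads. I lift it and carry it to the pan.

Emit:
{"api": "step_arm", "payload": {
  "motion": "0 -1 0 0 0 0 0; 0 -2 0 0 0 0 0; 0 -2.5 0 0 0 0 0; 0 -2.5 0 0 0 0 0; 0 -2.5 0 0 0 0 0; 0 -2.5 0 0 0 0 0; 0 -1 0 0 0 0 0; 0 0 -1.2 1.12 0 0 0; 0 0 -2 1.9 0 0 0; 0 0 -2.5 2.38 0 0 0; 0 0 -2.5 2.38 0 0 0; 0 0 -2.5 2.38 0 0 0; 0 0 -2.5 2.38 0 0 0; 0 0 -2.5 2.38 0 0 0; 0 0 -2.5 2.38 0 0 0; 0 0 -2.5 2.38 0 0 0; 0 0 -2.5 2.38 0 0 0; 0 0 -2 1.9 0 0 0; 0 0 0 0 0 0 0; 0 0 0 0 0 0 0"
}}

```text
time: 6.32
tool_pos: [0.5678, -0.0595, 0.1702]
ee_rot: [-2.656, 1.567, 2.738]
wrist_force: [-0.2, 0.0, -5.0]
width: 0.0394
```

```bash
python3 -c "
from go import *
delta([.5639,-.0994,.17])
p=camera_params('wrist');im=snapshot('wrist');cv2.imwrite('pics/w6.png',im[:,:,::-1]);print(plane(p,(277,163),.054));import pickle;pickle.dump(p,open('w6.pkl','wb'));print(proj(p,np.array([.5639,-.0994,.054])),proj(p,np.array([.5529,.0709,.0983])))
cv2.imwrite('pics/s6.png',snapshot('scene')[150:300,130:450,::-1])"
```

```text
t 6.3167 pos [ 0.5678 -0.0595  0.1702] F [-0.1925  0.0161 -4.961 ] w 0.03940549783307202 q [-0.2041  0.1526  1.406   0.0007  1.5867  0.6849]
delta cm tool [ 0.0125 -2.8148  2.8566] x-axis [-0.0034  0.0015 -1.    ] jaw [ 0.6301 -0.7765 -0.0033]
[ 0.5964 -0.0347  0.054 ]
(np.float64(310.307874322065), np.float64(237.00994099360125)) (np.float64(116.54697838754709), np.float64(123.99624118733577))
```

View pics/w6.png

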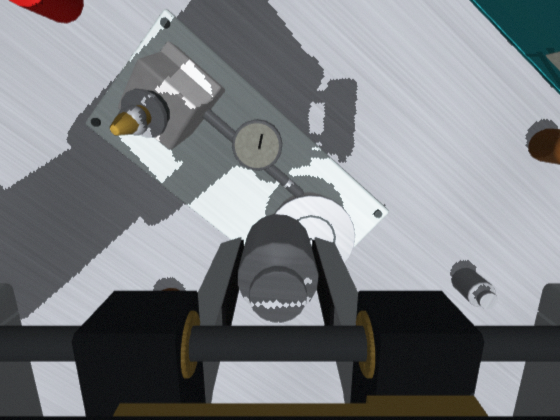

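View pics/s6.png

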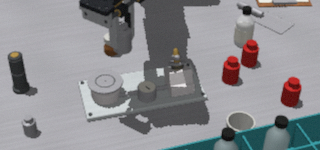

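```bash
python3 -c "
import cv2
a=cv2.imread('pics/w6.png')
cv2.imwrite('pics/w6n.png',cv2.resize(cv2.convertScaleAbs(a[180:340,180:380],alpha=1.3),None,fx=4,fy=3.75,interpolation=cv2.INTER_CUBIC))
from go import *
o=robot.get_obs();p=camera_params('wrist');R=toolR(o)
for dy in (-.002,0,.002):
  for h,r in ((.0313,.013),(.0153,.02)):
    c=o['tool_pos']+R@np.array([-h,dy,0])
    print(dy,h,np.array(proj(p,c)),[np.round(proj(p,c+R@np.array([0,s*r,0])),1) for s in (-1,1)],[np.round(proj(p,c+R@np.array([0,0,s*r])),1) for s in (-1,1)])
"
```

```text
-0.002 0.0313 [278.3072 300.4517] [array([278.3, 326.1]), array([278.4, 273.5])] [array([248.7, 300.4]), array([307.9, 300.5])]
-0.002 0.0153 [278.2126 282.6917] [array([278.2, 318.6]), array([278.3, 244.3])] [array([237.1, 282.7]), array([319.3, 282.7])]
0 0.0313 [278.314  296.3959] [array([278.3, 322.2]), array([278.4, 269.3])] [array([248.6, 296.4]), array([308. , 296.4])]
0 0.0153 [278.2185 278.968 ] [array([278.2, 315.1]), array([278.3, 240.3])] [array([237. , 278.9]), array([319.5, 279. ])]
0.002 0.0313 [278.321  292.3103] [array([278.3, 318.3]), array([278.4, 265. ])] [array([248.5, 292.3]), array([308.1, 292.3])]
0.002 0.0153 [278.2244 275.2196] [array([278.2, 311.6]), array([278.3, 236.3])] [array([236.8, 275.2]), array([319.6, 275.2])]
```

View pics/w6n.png

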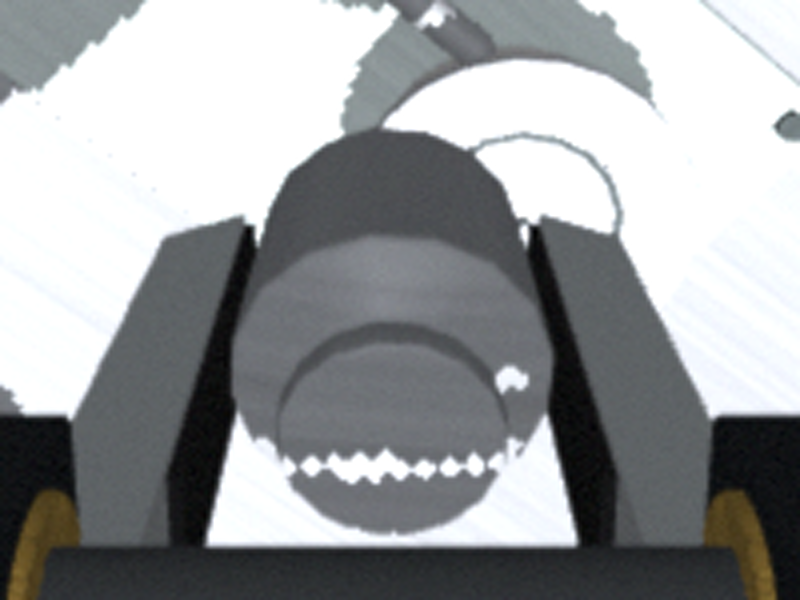

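```bash
python3 -c "
from go import *
import pickle
p=pickle.load(open('w6.pkl','rb'))
c=np.array([.5639,-.0994,.054]);t=np.linspace(0,6.283,361)
for r in (.0225,.04):
  q=np.array([proj(p,c+r*np.array([np.cos(a),np.sin(a),0])) for a in t]);print(r,q.max(0),q.min(0))
delta(c+[0,0,.0327+.012])
"
```

```text
0.0225 [335.5928 260.2398] [285.0618 212.8127]
0.04 [355.3052 277.6752] [265.4319 193.2845]
t 6.4167 pos [ 0.5683 -0.0576  0.1707] F [-0.049   0.9622 -4.7383] w 0.039659705686171706 q [-0.2008  0.1524  1.4051  0.001   1.5867  0.6849]
delta cm tool [ 7.1916 -2.9798  2.9773] x-axis [-0.0024  0.0015 -1.    ] jaw [ 0.6327 -0.7744 -0.0027]
```

Emit:
{"api": "step_arm", "payload": {
  "motion": "0 0 -0.8 0.8 0 0 0; 0 0 -1.2 1.2 0 0 0; 0 0 -0.95 0.95 0 0 0; 0 1.5 0 0 0 0 0; 0 2 0 0 0 0 0; 0 1.5 0 0 0 0 0; 0 0 0 0 0 0 0; 0 0 0 0 0 0 0; 0 0 0 0 0 0 0; 0 0 0 0 0 0 0"
}}

```text
time: 7.25
tool_pos: [0.5659, -0.1002, 0.1238]
ee_rot: [0.574, 1.568, -0.312]
wrist_force: [0.4, -0.2, -4.4]
width: 0.0394
```

```bash
python3 -c "
from go import *
delta([.5639,-.0994,.0987])
p=camera_params('wrist');im=snapshot('wrist');cv2.imwrite('pics/w7.png',im[:,:,::-1])
c=np.array([.5639,-.0994,.054]);t=np.linspace(0,6.283,361)
for r in (.0225,.04):
  q=np.array([proj(p,c+r*np.array([np.cos(a),np.sin(a),0])) for a in t]);print(r,q.max(0),q.min(0))
"
```

```text
t 7.25 pos [ 0.5659 -0.1002  0.1238] F [ 0.3651 -0.2263 -4.4452] w 0.03941625310467234 q [-0.2738  0.1797  1.4683 -0.0001  1.4903  0.6119]
delta cm tool [ 2.508  -0.1069 -0.1915] x-axis [ 0.0031 -0.001  -1.    ] jaw [ 0.6328 -0.7743  0.0027]
0.0225 [305.8459 253.5   ] [244.5516 195.2718]
0.04 [329.6964 274.6711] [220.6582 171.0206]
```

View pics/w7.png

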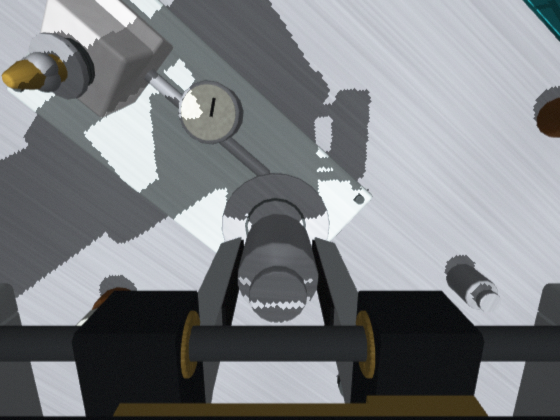

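Emit:
{"api": "step_arm", "payload": {
  "motion": "0 0.8 -0.18 -0.17 0 0 0; 0 1 0 0 0 0 0; 0 0.7 0 0 0 0 0; 0 0.3 0 0 0 0 0; 0 0.3 0 0 0 0 0; 0 0.3 0 0 0 0 0; 0 0.3 0 0 0 0 0; 0 0 0 0 0 0 0; 0 0 0 0 0 0 0; 0 0 0 0 0 0 0; 0 0 0 0 0 0 0"
}}

```text
time: 8.22
tool_pos: [0.5625, -0.0998, 0.0854]
ee_rot: [0.531, 1.57, -0.355]
wrist_force: [-0.6, -0.7, -3.3]
width: 0.0394
```

```bash
python3 -c "
from go import *
delta([.5633,-.0998,.0800])
p=camera_params('wrist');im=snapshot('wrist');cv2.imwrite('pics/w8.png',im[:,:,::-1])
c=np.array([.5633,-.0998,.054]);t=np.linspace(0,6.283,361)
for r in (.0225,.04):
  q=np.array([proj(p,c+r*np.array([np.cos(a),np.sin(a),0])) for a in t]);print(r,q.max(0),q.min(0))
"
```

```text
t 8.2167 pos [ 0.5625 -0.0998  0.0854] F [-0.6309 -0.6911 -3.3266] w 0.039374204776436224 q [-0.2748  0.2009  1.5226 -0.0001  1.4174  0.6112]
delta cm tool [0.5386 0.0629 0.0486] x-axis [ 0.0006 -0.0002 -1.    ] jaw [ 0.6325 -0.7745  0.0006]
0.0225 [315.0412 275.1216] [242.5367 207.2608]
0.04 [343.2889 299.4866] [214.2757 178.6245]
```

View pics/w8.png

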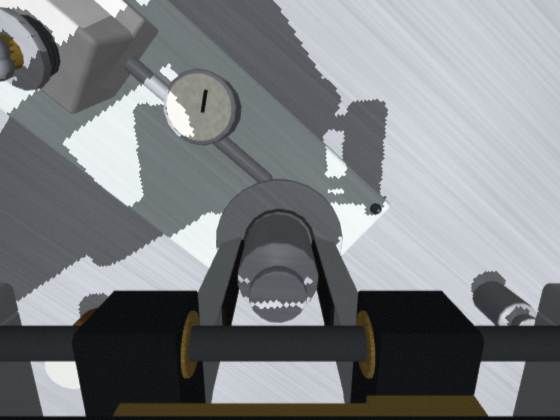

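The weight is touching the pan: the wrist load has dropped from 4.5 to 3.3 N, and the engraved ring shows concentric around the foot. I lower it about 5 mm more and release.

Emit:
{"api": "step_arm", "payload": {
  "motion": "0 0.2 0.04 0.03 0 0 0; 0 0.2 0 0 0 0 0; 0 0.1 0 0 0 0 0; 0 0 0 0 0 0 0; 0 0 0 0 0 0 0; 0 0 0 0 0 0 0"
}}

```text
time: 8.77
tool_pos: [0.5632, -0.0999, 0.0805]
ee_rot: [0.497, 1.57, -0.389]
wrist_force: [0.4, -0.1, -1.7]
width: 0.0394
```

```bash
python3 -c "
from go import *
delta([.5633,-.0998,.0800])
"
```

```text
t 8.7667 pos [ 0.5632 -0.0999  0.0805] F [ 0.3706 -0.1259 -1.6975] w 0.039437551061982726 q [-0.2746  0.2059  1.5269 -0.0001  1.4077  0.6114]
delta cm tool [ 0.0497  0.0148 -0.0007] x-axis [ 0.0011 -0.0004 -1.    ] jaw [ 0.6325 -0.7745  0.001 ]
```

Emit:
{"api": "step_arm", "payload": {
  "motion": "0 0.15 0 0 0 0 0; 0 0 0 0 0 0 0; 0 0 0 0 0 0 0; 44 0 0 0 0 0 0; 46 0 0 0 0 0 0; 50 0 0 0 0 0 0; 56 0 0 0 0 0 0; 62 0 0 0 0 0 0; 62 0 0 0 0 0 0; 62 0 0 0 0 0 0; 62 0 0 0 0 0 0"
}}

```text
time: 9.68
tool_pos: [0.5628, -0.0997, 0.0785]
ee_rot: [-0.346, 1.571, -1.232]
wrist_force: [0.6, -0.9, 0.4]
width: 0.0583
```

```bash
python3 -c "
from go import *
delta([.5633,-.0998,.2])
p=camera_params('wrist');im=snapshot('wrist');cv2.imwrite('pics/w9.png',im[:,:,::-1])
"
```

```text
t 9.6833 pos [ 0.5628 -0.0997  0.0785] F [ 0.6013 -0.9008  0.3771] w 0.058326481175130555 q [-0.2746  0.2074  1.5293 -0.0001  1.4048  0.6114]
delta cm tool [-12.1517   0.0339   0.0354] x-axis [ 0.     -0.0001 -1.    ] jaw [ 0.6325 -0.7745  0.0001]
```

View pics/w9.png

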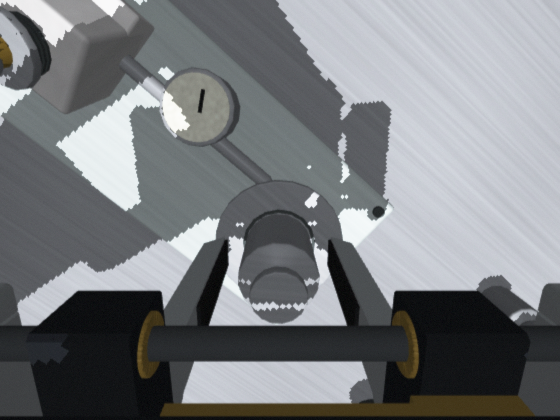

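The fingers are open and the weight stands on the pan with its ring concentric. I lift clear, go over the coupler and turn the jaws along the tester's length.

Emit:
{"api": "step_arm", "payload": {
  "motion": "62 -0.7 0 0 0 0 0; 62 -1.5 0 0 0 0 0; 62 -2.5 0 0 0 0 0; 62 -3 0 0 0 0 0; 62 -3 0 0 0 0 0; 62 -1.4 0 0 0 0 0; 62 0 -3.07 1.41 0 0 0; 62 0 -3.07 1.41 0 0 0; 62 0 -3.07 1.41 0 0 0; 62 0 -3.07 1.41 0 0 0; 62 0 -3.07 1.41 0 0 0; 62 0 -3.07 1.41 0 0 0; 70 0 0 0 0.12 0 0; 70 0 0 0 0.12 0 0; 70 0 0 0 0.12 0 0; 70 0 0 0 0.12 0 0; 70 0 0 0 0.12 0 0; 70 0 0 0 0.12 0 0; 70 0 0 0 0 0 0; 70 0 0 0 0 0 0"
}}

```text
time: 11.4
tool_pos: [0.4737, -0.2818, 0.2]
ee_rot: [0.885, 1.57, -0.718]
wrist_force: [-0.5, 0.4, -1.0]
width: 0.0658
```

```bash
python3 -c "
from go import *
delta([.4738,-.282,.15])
p=camera_params('wrist');im=snapshot('wrist');cv2.imwrite('pics/w10.png',im[:,:,::-1]);print(proj(p,np.array([.4738,-.282,.1])))
q=camera_params('scene');cv2.imwrite('pics/s10.png',cv2.resize(snapshot('scene')[190:270,200:340,::-1],None,fx=5,fy=5,interpolation=cv2.INTER_CUBIC))
"
```

```text
t 11.4 pos [ 0.4737 -0.2818  0.2   ] F [-0.5065  0.3693 -1.0121] w 0.0657524774828794 q [-0.6395  0.0954  1.4102 -0.0001  1.6353  0.9634]
delta cm tool [4.9999 0.0095 0.0152] x-axis [ 0.0005 -0.0004 -1.    ] jaw [-0.0322 -0.9995  0.0004]
(np.float64(277.41484918497696), np.float64(211.82410635672278))
```

View pics/w10.png

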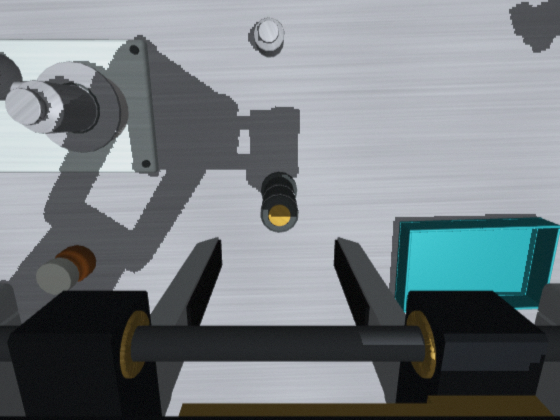

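View pics/s10.png

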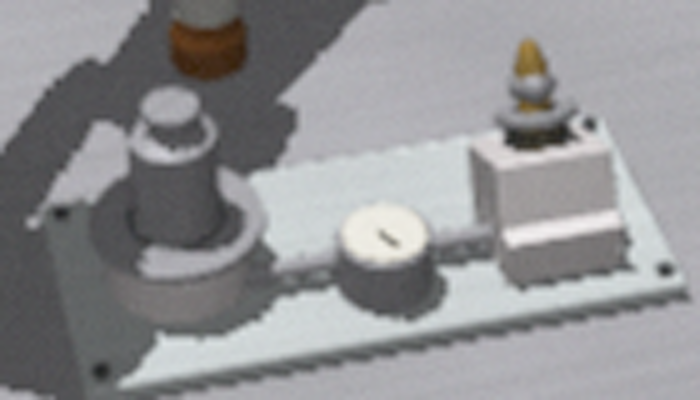

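The weight stands upright on the pan. The coupler's gold top is at (280,214), against (277.4,211.8) predicted, so I add about 1.5 mm of correction and go down.

Emit:
{"api": "step_arm", "payload": {
  "motion": "70 2 -0.13 0.15 0 0 0; 70 3 0 0 0 0 0; 70 3 0 0 0 0 0; 70 2.5 0 0 0 0 0; 70 1.5 0 0 0 0 0; 70 0.5 0 0 0 0 0; 70 0 0 0 0 0 0; 70 0 0 0 0 0 0; 70 0 0 0 0 0 0"
}}

```text
time: 12.25
tool_pos: [0.4734, -0.284, 0.0764]
ee_rot: [0.951, 1.567, -0.654]
wrist_force: [-0.0, 0.1, -0.3]
width: 0.0658
```

```bash
python3 -c "
from go import *
delta([.4726,-.2835,.075])
p=camera_params('wrist');im=snapshot('wrist');cv2.imwrite('pics/w11.png',im[:,:,::-1]);print(proj(p,np.array([.4725,-.2835,.1])))
"
```

```text
t 12.25 pos [ 0.4734 -0.284   0.0764] F [-0.0401  0.0639 -0.2851] w 0.06581647403901907 q [-0.6431  0.1651  1.5833 -0.      1.3896  0.9624]
delta cm tool [ 0.1427 -0.0791 -0.0474] x-axis [ 0.0028 -0.0021 -1.    ] jaw [-0.0347 -0.9994  0.0021]
(np.float64(276.2192203610994), np.float64(288.8905694921682))
```

View pics/w11.png

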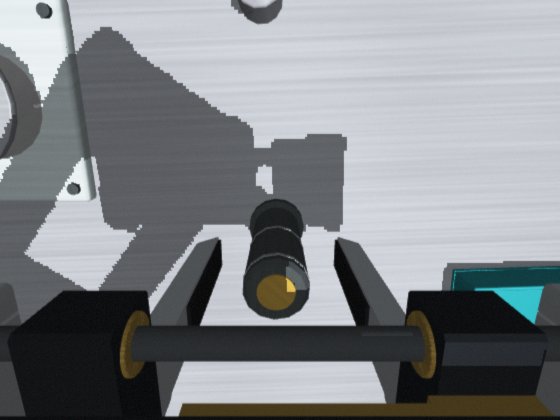

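Emit:
{"api": "step_arm", "payload": {
  "motion": "70 0.1 -0.08 0 0 0 0; 70 0 0 0 0 0 0; 0 0 0 0 0 0 0; 0 0 0 0 0 0 0; 0 0 0 0 0 0 0; 0 0 0 0 0 0 0; 0 0 0 0 0 0 0; 0 0 0 0 0 0 0; 0 0 0 0 0 0 0"
}}

```text
time: 13.05
tool_pos: [0.4715, -0.2832, 0.0734]
ee_rot: [-2.012, 1.571, 2.665]
wrist_force: [-0.4, 0.1, -0.2]
width: 0.0315
```

```bash
python3 -c "
from go import *
delta([.5529,.0709,.3])
p=camera_params('wrist');im=snapshot('wrist');cv2.imwrite('pics/w12.png',cv2.resize(im[190:340,180:380,::-1],None,fx=4,fy=4,interpolation=cv2.INTER_CUBIC))
o=robot.get_obs();R=toolR(o)
for dy in (-.002,0,.002):
  c=o['tool_pos']+R@np.array([-(.1-o['tool_pos'][2]),dy,0])
  print(dy,np.array(proj(p,c)),[np.round(proj(p,c+R@np.array([0,s*.016,0])),1) for s in (-1,1)],[np.round(proj(p,c+R@np.array([0,0,s*.016])),1) for s in (-1,1)])
"
```

```text
t 13.05 pos [ 0.4715 -0.2832  0.0734] F [-0.4009  0.0871 -0.1694] w 0.03146001722022602 q [-0.6439  0.1659  1.5888 -0.      1.3871  0.9621]
delta cm tool [-22.6562   6.8872 -35.6725] x-axis [-0.0001  0.0001 -1.    ] jaw [-0.0352 -0.9994 -0.0001]
-0.002 [277.1704 294.5431] [array([277.1, 325.2]), array([277.2, 262.1])] [array([241.9, 294.5]), array([312.5, 294.6])]
0 [277.1732 290.5881] [array([277.2, 321.5]), array([277.2, 257.9])] [array([241.8, 290.6]), array([312.6, 290.6])]
0.002 [277.1761 286.605 ] [array([277.2, 317.7]), array([277.2, 253.7])] [array([241.6, 286.6]), array([312.7, 286.6])]
```

View pics/w12.png

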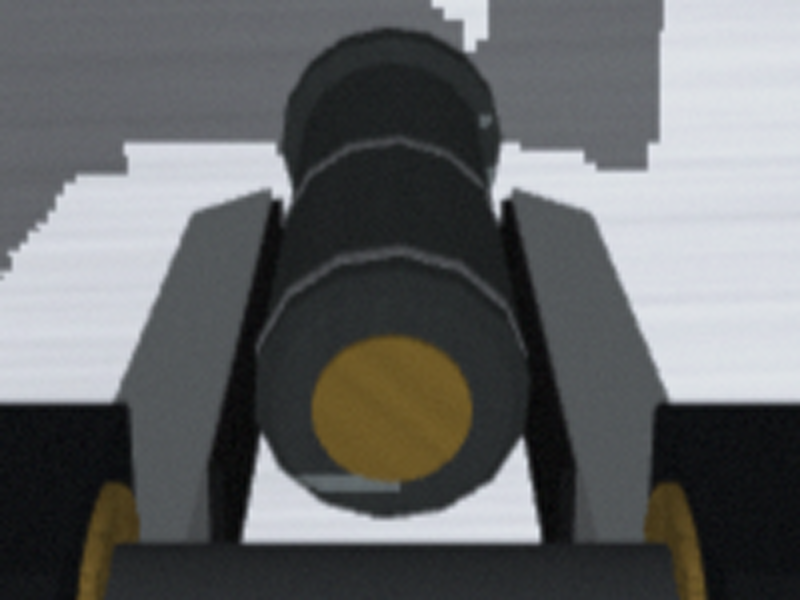

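The coupler is gripped at 31.5 mm, centred on the TCP, with the TCP 73 mm above its mouth. I lift it and go to a viewing spot in front of the nipple.

Emit:
{"api": "step_arm", "payload": {
  "motion": "0 -1 0 0 0 0 0; 0 -2 0 0 0 0 0; 0 -3 0 0 0 0 0; 0 -3 0 0 0 0 0; 0 -3 0 0 0 0 0; 0 -3 0 0 0 0 0; 0 -2 0 0 0 0 0; 0 0 0 -1.5 0 0 0; 0 0 0 -3 0 0 0; 0 0 0 -3.5 0 0 0; 0 0 0 -3.5 0 0 0; 0 0 0 -3.5 0 0 0; 0 0 0 -3.5 0 0 0; 0 0 0 -3.5 0 0 0; 0 0 0 -3.5 0 0 0; 0 0 0 -3.5 0 0 0; 0 0 0 -3 0 0 0; 0 0 0 -2.2 0 0 0; 0 0 0 -1 0 0 0; 0 0 0 0 0 0 0"
}}

```text
time: 14.77
tool_pos: [0.4827, 0.0708, 0.2421]
ee_rot: [-1.704, 1.568, 2.977]
wrist_force: [-0.8, 0.1, -2.7]
width: 0.0317
```

Emit:
{"api": "step_arm", "payload": {
  "motion": "0 0 0 0 0 0 0; 0 0 0 0 0 0 0; 0 0 0 0 0 0 0; 0 0 0 0 0 0 0"
}}

```text
time: 15.1
tool_pos: [0.4839, 0.0674, 0.2434]
ee_rot: [-0.298, 1.57, -1.906]
wrist_force: [0.1, -0.3, -1.9]
width: 0.0315
```

```bash
python3 -c "
from go import *
import pickle
delta([.5529,.0709,.3])
p=camera_params('wrist');im=snapshot('wrist');p2=camera_params('wrist');print(np.abs(p['t']-p2['t']).max());pickle.dump(p,open('w13.pkl','wb'));cv2.imwrite('pics/w13.png',im[:,:,::-1])
print(proj(p,np.array([.5529,.0709,.0983])))
"
```

```text
t 15.1 pos [0.4839 0.0674 0.2434] F [ 0.0745 -0.2713 -1.9277] w 0.03154754802258068 q [ 0.0225 -0.053   1.476  -0.0004  1.7188  1.6305]
delta cm tool [-5.6645  6.8777 -0.6097] x-axis [-0.0001 -0.0004 -1.    ] jaw [-0.0373 -0.9993  0.0004]
7.374293939452214e-05
(np.float64(270.4399450768916), np.float64(124.24327404963263))
```

View pics/w13.png

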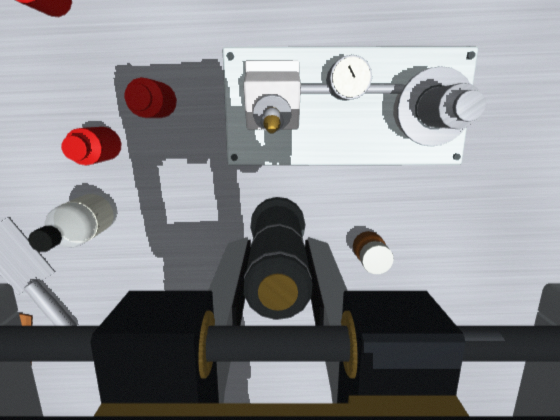

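```bash
python3 -c "
import cv2
a=cv2.imread('pics/w13.png')
cv2.imwrite('pics/w13n.png',cv2.resize(a[50:150,220:340],None,fx=6,fy=6,interpolation=cv2.INTER_CUBIC))
b=cv2.imread('pics/top0.png');cv2.imwrite('pics/t_n.png',cv2.resize(b[190:240,240:300],None,fx=12,fy=12,interpolation=cv2.INTER_CUBIC))
b=cv2.imread('pics/scene0.png');cv2.imwrite('pics/s_n.png',cv2.resize(b[190:250,280:340],None,fx=10,fy=10,interpolation=cv2.INTER_CUBIC))
"
```

```text
(no output)
```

View pics/w13n.png

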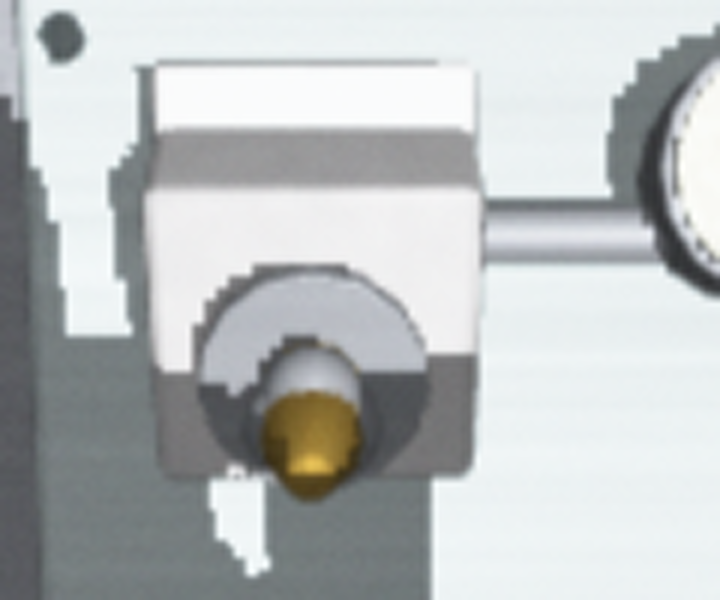

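View pics/t_n.png

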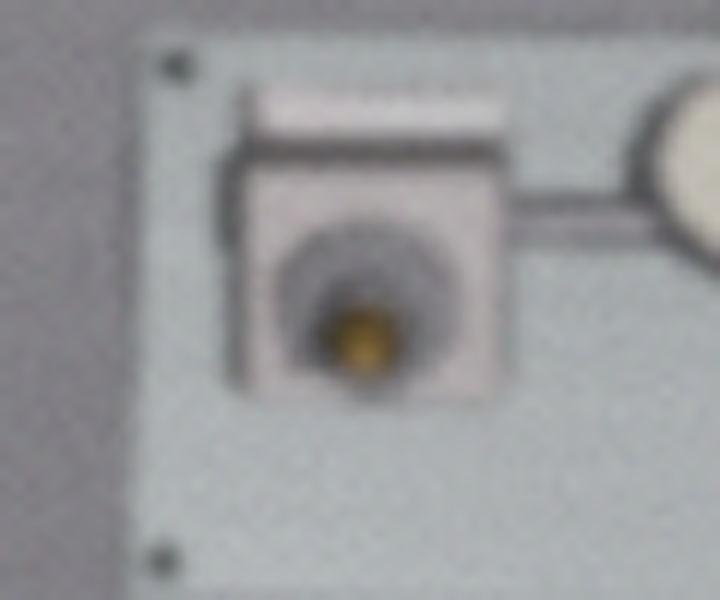

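View pics/s_n.png

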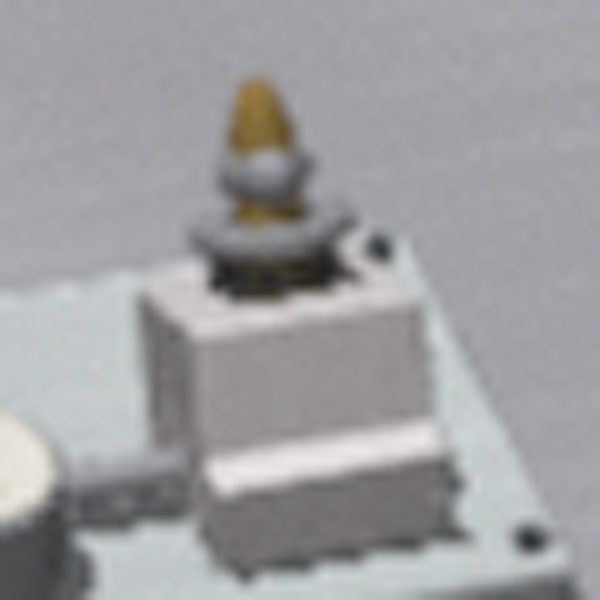

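```bash
python3 -c "
from go import *
import pickle
W=pickle.load(open('w13.pkl','rb'));S=camera_params('scene');T=camera_params('top')
f=lambda o,s,x,y:(o[0]+(x+.5)/s-.5,o[1]+(y+.5)/s-.5)
w=f((220,50),6,311,483);t=f((240,190),12,366,357);s=f((280,190),10,258,86)
rw,rt,rs=ray(W,w),ray(T,t),ray(S,s)
print('all',tri([rw,rt,rs]));print('wt',tri([rw,rt]));print('ws',tri([rw,rs]));print('ts',tri([rt,rs]))
n=np.array([-.4224,.0141,.9063]);
c=tri([rw,rt,rs])[0]
foot=c-.048*n;print('foot',foot)
u=np.array([-.0333*-1,.9994,0]);v=np.cross(n,u)
def out(P,z,r,o,sc):
  q=np.array([proj(P,foot+z*n+r*(np.cos(a)*u+np.sin(a)*v)) for a in np.linspace(0,6.283,200)])
  q=(q-np.array(o)+.5)*sc-.5
  return q.min(0),q.max(0)
for nm,P,o,sc in (('w',W,(220,50),6),('t',T,(240,190),12),('s',S,(280,190),10)):
  print(nm,'collar',out(P,.016,.019,o,sc),'tip',out(P,.048,.003,o,sc),'taper',out(P,.036,.008,o,sc))
# pan, holes in wrist
print('pan',proj(W,np.array([.5633,-.0998,.047])))
for h in ((230,56),(471,56),(234,157),(457,157)): print(plane(W,h,.0138))
"
```

```text
all (array([0.5494, 0.0709, 0.0986]), [np.float64(1.746733823096475), np.float64(1.1665504456178588), np.float64(0.9554468109082083)])
wt (array([0.5485, 0.07  , 0.1157]), [np.float64(0.13891429276671213), np.float64(0.13891429276670614)])
ws (array([0.5481, 0.0712, 0.0973]), [np.float64(1.0608624143767922), np.float64(1.0608624143767622)])
ts (array([0.5506, 0.0711, 0.0991]), [np.float64(0.33841765572114674), np.float64(0.3384176557211654)])
foot [0.5697 0.0702 0.0551]
w collar (array([191.5984, 264.9132]), array([425.9173, 486.5257])) tip (array([286.0861, 453.7176]), array([326.0931, 490.3218])) taper (array([255.3962, 387.0667]), array([358.9055, 483.0142]))
t collar (array([280.5459, 227.8794]), array([462.4761, 401.4604])) tip (array([350.5878, 348.6287]), array([380.2209, 376.8137])) taper (array([328.6858, 307.2723]), array([406.7821, 381.6408]))
s collar (array([184.7213, 197.9519]), array([349.1057, 241.875 ])) tip (array([240.9432,  81.602 ]), array([267.0707,  87.9731])) taper (array([224.1026, 126.8304]), array([293.5975, 144.3845]))
pan (np.float64(435.79217821921213), np.float64(106.45080192797046))
[0.6246 0.1136 0.0138]
[ 0.615  -0.1487  0.0138]
[0.5151 0.1171 0.0138]
[ 0.5055 -0.1452  0.0138]
```

The nipple tip shows at about (271,130) in the wrist picture. Three views put it at (0.549, 0.071, 0.0986), with residuals of 1–1.7 mm. That places the stem's foot at (0.570, 0.070, 0.055), which agrees with the pan position plus 170 mm. Next I tilt the tool and go to a pose above the tip.

```bash
cat >> go.py <<'E'
n=np.array([-.4224,.0141,.9063]);n/=np.linalg.norm(n)
zt=np.array([-.0333,-.9994,0]);zt-=n*(n@zt);zt/=np.linalg.norm(zt)
Rt=np.c_[-n,np.cross(zt,-n),zt]
E
python3 -c "
from go import *
P=np.array([.5487,.0708,.0986]);tg=P+.0934*n
delta(tg,Rt);o=robot.get_obs();print('in final axes',Rt.T@(tg-o['tool_pos'])*100)
"
```

```text
t 15.15 pos [0.484  0.0675 0.2434] F [-0.7148  0.2336 -2.7412] w 0.0320151331495589 q [ 0.0227 -0.053   1.4758 -0.0003  1.7188  1.6306]
delta cm tool [ 6.0188  2.51   -0.5565] x-axis [-0.     -0.0003 -1.    ] jaw [-0.0371 -0.9993  0.0003]
rotvec tool [-0.0037  0.0011  0.4364]
in final axes [ 6.5167 -0.2672 -0.5452]
```

Emit:
{"api": "step_arm", "payload": {
  "motion": "0 0 0 0 -0.001 0 0.08; 0 0 0 0 -0.001 0 0.11; 0 0 0 0 -0.001 0 0.11; 0 0 0 0 0 0 0.11; 0 0 0 0 0 0 0.026; 0 1 -0.1 -0.15 0 0 0; 0 2 -0.1 -0.2 0 0 0; 0 1.5 -0.07 -0.2 0 0 0; 0 0 0 0 0 0 0; 0 0 0 0 0 0 0; 0 0 0 0 0 0 0; 0 0 0 0 0 0 0"
}}

```text
time: 16.15
tool_pos: [0.5014, 0.0733, 0.2029]
ee_rot: [1.57, 1.133, -0.033]
wrist_force: [-0.0, -0.5, -2.4]
width: 0.032
```

```bash
cat > look.py <<'E'
from go import *
import sys,pickle
P=np.array([.5487,.0708,.0986])
delta(P+(.0734+float(sys.argv[2])/1000)*n,Rt)
o=robot.get_obs();R=toolR(o);p=camera_params('wrist')
im=snapshot('wrist');pickle.dump(p,open(sys.argv[1]+'.pkl','wb'));cv2.imwrite(f'pics/{sys.argv[1]}.png',im[:,:,::-1])
print('tip',proj(p,P),'mouth',proj(p,o['tool_pos']+R@[.0734,0,0]), 'mouth to tip in tool mm',(R.T@(P-o['tool_pos'])-[.0734,0,0])*1e3)
x0,y0,x1,y1=190,60,370,195
cv2.imwrite(f'pics/{sys.argv[1]}n.png',cv2.resize(im[y0:y1,x0:x1,::-1],None,fx=4,fy=4,interpolation=cv2.INTER_CUBIC))
E
python3 look.py w14 20
```

```text
t 16.15 pos [0.5014 0.0733 0.2029] F [-0.0424 -0.5009 -2.3722] w 0.031977011687276936 q [ 0.0591 -0.3153  1.8373 -0.0423  1.1839  1.6697]
delta cm tool [ 2.1137 -0.1187  0.0958] x-axis [ 0.4236 -0.0142 -0.9057] jaw [-0.0327 -0.9995  0.0004]
rotvec tool [ 0.0007  0.     -0.0013]
tip (np.float64(278.47058009466633), np.float64(208.65966608585677)) mouth (np.float64(277.3526050735205), np.float64(221.96049778098623)) mouth to tip in tool mm [41.1368 -1.3119  0.9533]
```

View pics/w14.png

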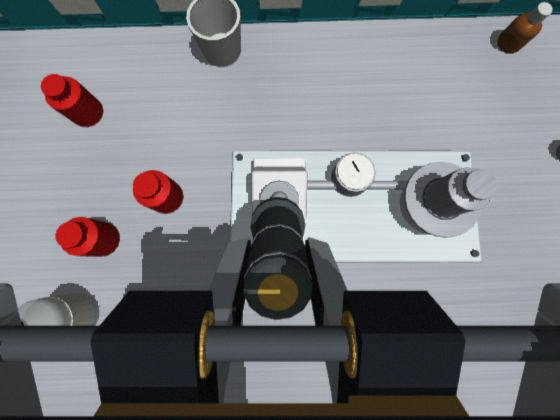

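View pics/w14n.png

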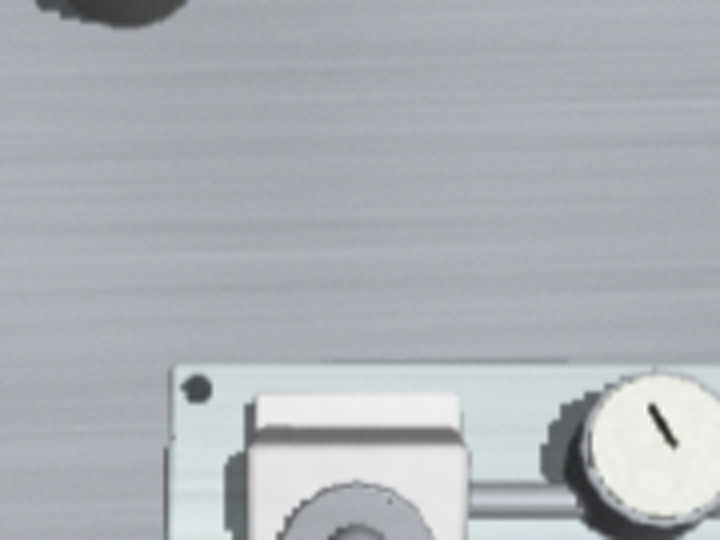

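```bash
cat > outl.py <<'E'
from go import *
import sys,pickle
def outl(p,P):
    foot=P-.048*n; u=Rt[:,2];v=Rt[:,1]
    for nm,z,r in (('collar',.016,.019),('balls?',.027,.009),('taper',.036,.008),('tip',.048,.003)):
        q=np.array([proj(p,foot+z*n+r*(np.cos(a)*u+np.sin(a)*v)) for a in np.linspace(0,6.283,200)])
        print(nm,'min',q.min(0),'max',q.max(0))
if __name__=='__main__':
    p=pickle.load(open(sys.argv[1]+'.pkl','rb'))
    outl(p,np.array([.5487,.0708,.0986]))
    print('px/mm y',np.subtract(proj(p,np.array([.5487,.0708,.0986])+Rt[:,1]*.001),proj(p,np.array([.5487,.0708,.0986]))))
E
python3 outl.py w14; python3 -c "
import cv2;a=cv2.imread('pics/w14.png');cv2.imwrite('pics/w14m.png',cv2.resize(a[160:240,230:330],None,fx=7,fy=7,interpolation=cv2.INTER_CUBIC))"
```

```text
collar min [258.5748 180.137 ] max [298.1705 218.5498]
balls? min [268.7027 193.0785] max [288.1065 211.8562]
taper min [269.5563 196.4287] max [287.3074 213.5712]
tip min [275.0078 205.3161] max [281.9337 211.9847]
px/mm y [ 0.0029 -1.1125]
```

View pics/w14m.png

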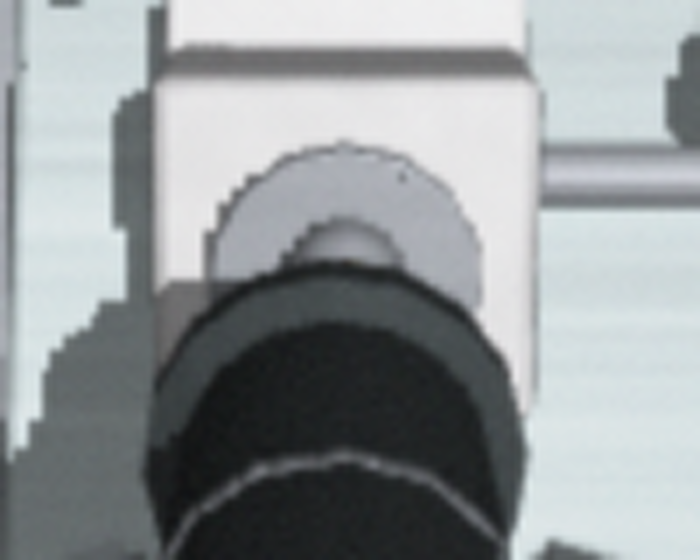

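The collar edge at (279.4,180.4) puts the nipple within about 1 mm of my estimate. The coupler mouth is centred at about (277.7,222). I correct by 1–2 mm sideways and go nearer.

Emit:
{"api": "step_arm", "payload": {
  "motion": "0 1 -0.12 0.17 0 0 0; 0 1.2 0 0 0 0 0; 0 0.9 0 0 0 0 0; 0 0 0 0 0 0 0; 0 0 0 0 0 0 0; 0 0 0 0 0 0 0; 0 0 0 0 0 0 0"
}}

```text
time: 16.78
tool_pos: [0.5129, 0.0715, 0.1737]
ee_rot: [1.57, 1.133, -0.033]
wrist_force: [0.0, -0.2, -3.1]
width: 0.0315
```

```bash
python3 look.py w15 10;python3 outl.py w15; python3 -c "
import cv2;a=cv2.imread('pics/w15.png');cv2.imwrite('pics/w15m.png',cv2.resize(a[150:240,230:330],None,fx=6,fy=6,interpolation=cv2.INTER_CUBIC))
from h import *
for c in ('scene','top'):
  b=snapshot(c)[:,:,::-1];cv2.imwrite('pics/'+c+'15.png',cv2.resize(b[140:260,240:360] ,None,fx=5,fy=5,interpolation=cv2.INTER_CUBIC))
"
```

```text
t 16.7833 pos [0.5129 0.0715 0.1737] F [ 0.0225 -0.1662 -3.126 ] w 0.03154365666728995 q [ 0.0521 -0.2746  1.8653 -0.0401  1.1152  1.6647]
delta cm tool [-0.0162  0.0686 -0.0541] x-axis [ 0.4234 -0.014  -0.9059] jaw [-0.0322 -0.9995  0.0004]
rotvec tool [ 0.0012 -0.0001 -0.0011]
tip (np.float64(276.67747006330325), np.float64(217.23610351571068)) mouth (np.float64(277.3587693089804), np.float64(221.92287956427913)) mouth to tip in tool mm [ 9.8381  0.5982 -0.5311]
collar min [254.8445 184.7955] max [298.6934 227.0977]
balls? min [265.9564 199.3328] max [287.5243 220.0776]
taper min [266.817  203.2746] max [286.6122 222.266 ]
tip min [272.7979 213.516 ] max [280.5574 220.9331]
px/mm y [ 0.0019 -1.2375]
```

View pics/w15m.png

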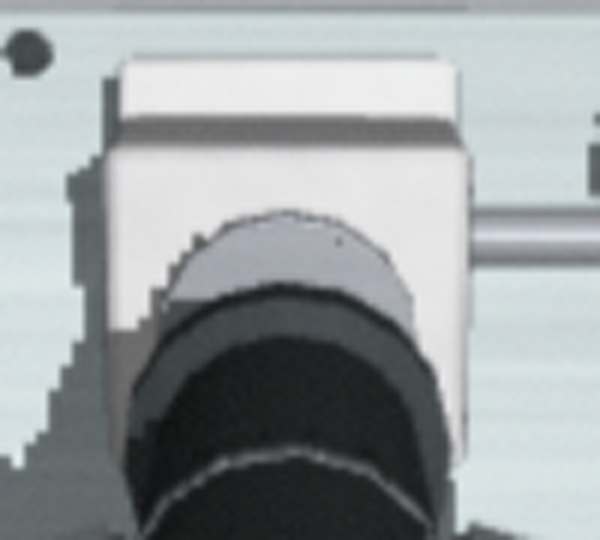

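View pics/scene15.png

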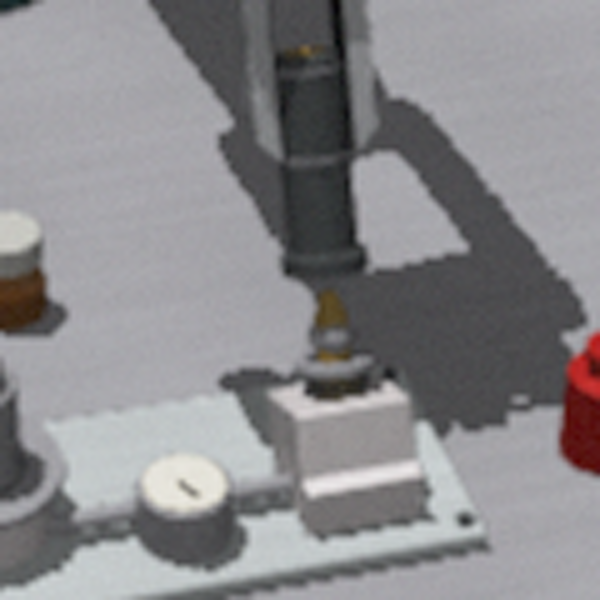

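```bash
python3 -c "
from go import *
o=robot.get_obs();R=toolR(o);S=camera_params('scene');T=camera_params('top')
f=lambda u:(np.array(u)-[240,140]+.5)*5-.5
for nm,c in (('s',S),('t',T)):
  print(nm,'tip',f(proj(c,np.array([.5487,.0708,.0986]))),'mouth',f(proj(c,o['tool_pos']+R@[.0734,0,0])),'top',f(proj(c,o['tool_pos']-R@[.0266,0,0])),[f(proj(c,o['tool_pos']+R@[.0734,0,0]+d))-f(proj(c,o['tool_pos']+R@[.0734,0,0])) for d in (np.array([.001,0,0]),np.array([0,.001,0]))])
"
```

```text
s tip [326.0545 291.3551] mouth [322.59   270.3581] top [301.7525  52.7851] [array([0.7171, 1.249 ]), array([ 2.0668, -0.3697])]
t tip [152.1874 402.2491] mouth [152.3913 410.0706] top [143.3098 482.9633] [array([-0.0324, -2.0644]), array([-2.0779,  0.0415])]
```

View pics/top15.png

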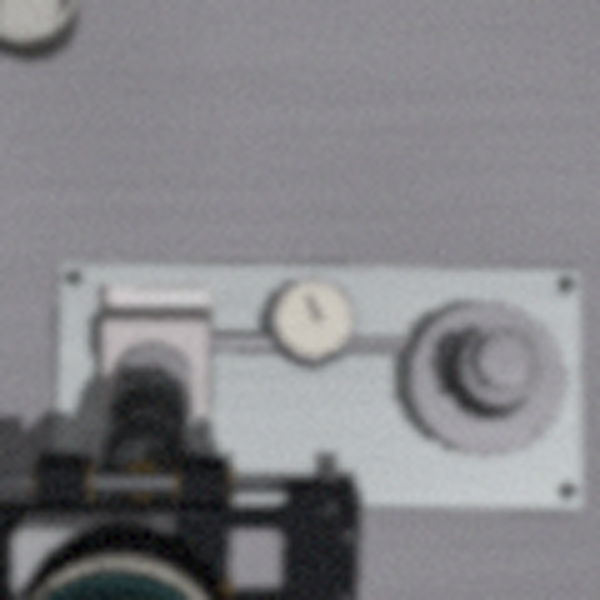

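The scene view shows the mouth at (323,268) just above the tip at (329,293). The views disagree by about 1.5 mm sideways, which the 6 mm tip in the 19 mm lip can absorb. I advance slowly.

Emit:
{"api": "step_arm", "payload": {
  "motion": "0 0.4 0.06 -0.06 0 0 0; 0 0.5 0 0 0 0 0; 0 0.5 0 0 0 0 0; 0 0.5 0 0 0 0 0; 0 0 0 0 0 0 0; 0 0 0 0 0 0 0; 0 0 0 0 0 0 0"
}}

```text
time: 17.52
tool_pos: [0.5211, 0.0717, 0.1558]
ee_rot: [1.569, 1.135, -0.033]
wrist_force: [-0.1, 0.2, -2.0]
width: 0.0313
```

```bash
python3 look.py w16 0; python3 -c "
from h import *
cv2.imwrite('pics/scene16.png',cv2.resize(snapshot('scene')[140:260,240:360,::-1],None,fx=5,fy=5,interpolation=cv2.INTER_CUBIC))
o=robot.get_obs();print(toolR(o).T@o['wrist_force'])"
```

```text
t 17.5167 pos [0.5211 0.0717 0.1558] F [-0.1003  0.2416 -2.0106] w 0.03134474580651419 q [ 0.0517 -0.2423  1.8763 -0.0408  1.0737  1.6662]
delta cm tool [-0.9932  0.0824 -0.0006] x-axis [ 0.4218 -0.0141 -0.9066] jaw [-0.0323 -0.9995  0.0006]
rotvec tool [0.0012 0.     0.0007]
tip (np.float64(277.3470217836486), np.float64(225.0884212019816)) mouth (np.float64(277.3643612085361), np.float64(221.94205236071053)) mouth to tip in tool mm [-9.9323  0.8751 -0.0094]
[ 2.12891091 -1.64965254  0.45807206]
```

View pics/scene16.png

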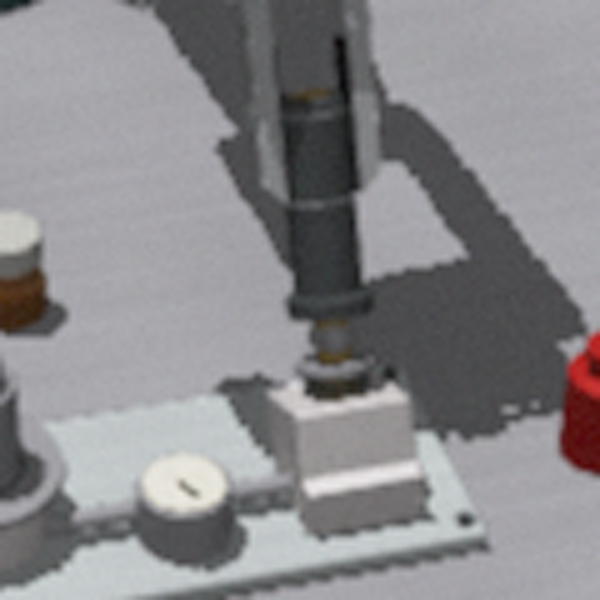

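The tip is inside the mouth, and the stem shows centred under the flange at (332,340). There is no side load.

Emit:
{"api": "step_arm", "payload": {
  "motion": "0 0.3 0.06 0 0 0 0; 0 0.3 0 0 0 0 0; 0 0.3 0 0 0 0 0; 0 0.2 0 0 0 0 0; 0 0 0 0 0 0 0; 0 0 0 0 0 0 0; 0 0 0 0 0 0 0"
}}

```text
time: 18.2
tool_pos: [0.5265, 0.0714, 0.1468]
ee_rot: [1.569, 1.134, -0.034]
wrist_force: [-4.3, -1.4, 3.3]
width: 0.0317
```

```bash
python3 look.py w17 0; python3 -c "
from h import *
o=robot.get_obs();print(toolR(o).T@o['wrist_force'])"
```

```text
t 18.2 pos [0.5265 0.0714 0.1468] F [-4.2926 -1.4082  3.2926] w 0.03166569696370647 q [ 0.0505 -0.224   1.8803 -0.0413  1.0503  1.6661]
delta cm tool [-2.0285 -0.0235 -0.015 ] x-axis [ 0.4227 -0.0145 -0.9061] jaw [-0.0323 -0.9995  0.0009]
rotvec tool [ 0.0012  0.0004 -0.0004]
tip (np.float64(277.07898924256216), np.float64(231.4735771159775)) mouth (np.float64(277.35120408692734), np.float64(221.9307330882152)) mouth to tip in tool mm [-20.2846  -0.2615  -0.1785]
[-4.73099228 -3.0132452  -0.17827198]
```

The lip is on the balls: axial resistance is about 7 N at mouth z of about 28 mm. I push through the snap, easing about 0.5 mm sideways.

Emit:
{"api": "step_arm", "payload": {
  "motion": "0 0.3 -0.05 0 0 0 0; 0 0.3 0 0 0 0 0; 0 0.3 0 0 0 0 0; 0 0.2 0 0 0 0 0; 0 0 0 0 0 0 0; 0 0 0 0 0 0 0; 0 0 0 0 0 0 0"
}}

```text
time: 18.83
tool_pos: [0.5304, 0.0716, 0.1356]
ee_rot: [1.57, 1.135, -0.033]
wrist_force: [0.1, -0.6, -1.3]
width: 0.0315
```

```bash
python3 look.py w18 0; python3 -c "
from h import *
o=robot.get_obs();print(toolR(o).T@o['wrist_force'])
cv2.imwrite('pics/scene18.png',cv2.resize(snapshot('scene')[140:260,240:360,::-1],None,fx=5,fy=5,interpolation=cv2.INTER_CUBIC))"
```

```text
t 18.8333 pos [0.5304 0.0716 0.1356] F [ 0.0794 -0.6044 -1.2711] w 0.03151853092538386 q [ 0.0498 -0.2053  1.888  -0.0406  1.0252  1.6662]
delta cm tool [-3.2136  0.0955  0.0167] x-axis [ 0.4215 -0.0137 -0.9067] jaw [-0.0322 -0.9995  0.0002]
rotvec tool [ 0.0011 -0.0003  0.001 ]
tip (np.float64(277.6257050498319), np.float64(235.74850673069065)) mouth (np.float64(277.3484367856211), np.float64(221.91395863515228)) mouth to tip in tool mm [-32.1357   1.0299   0.1925]
[ 2.13950151 -1.15544627  0.15339951]
```

View pics/scene18.png

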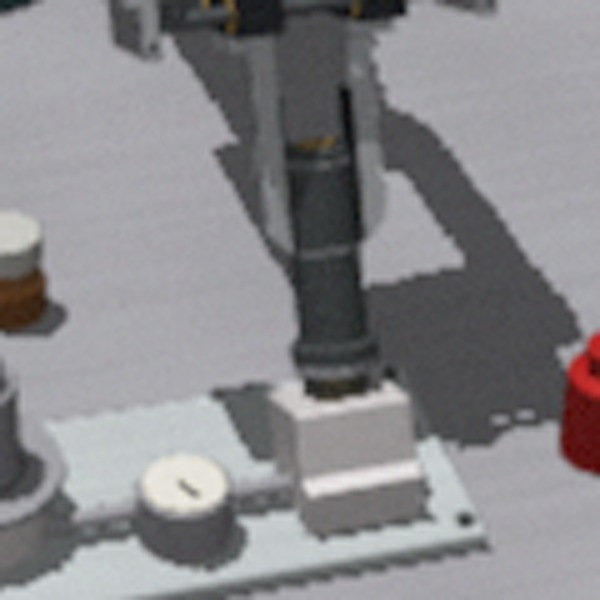

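View pics/w18.png

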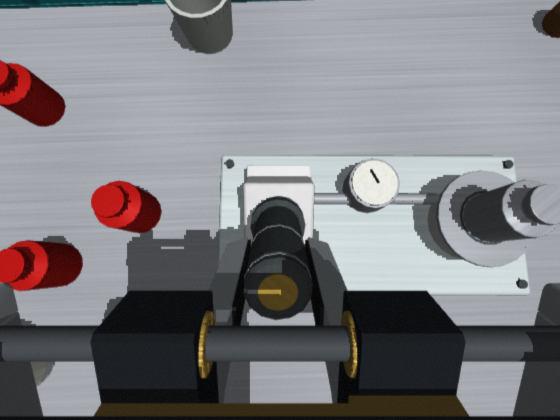

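The resistance fell back to the hanging load and the coupler kept its place in the grip, with its gold top still at (279,292). So the lip has snapped over the balls. Next I press the collar.

Emit:
{"api": "step_arm", "payload": {
  "motion": "0 0.2 0 0 0 0 0; 0 0.2 0 0 0 0 0; 0 0 0 0 0 0 0; 0 0 0 0 0 0 0; 0 0 0 0 0 0 0"
}}

```text
time: 19.35
tool_pos: [0.5321, 0.0715, 0.1327]
ee_rot: [1.57, 1.135, -0.033]
wrist_force: [-4.6, 0.2, 2.1]
width: 0.0321
```

```bash
python3 look.py w19 0; python3 -c "
from h import *
o=robot.get_obs();print(toolR(o).T@o['wrist_force'])"
```

```text
t 19.35 pos [0.5321 0.0715 0.1327] F [-4.6318  0.1822  2.1294] w 0.03205846483801623 q [ 0.0495 -0.1993  1.8892 -0.0409  1.0174  1.6662]
delta cm tool [-3.5478  0.0665  0.0119] x-axis [ 0.422  -0.0139 -0.9065] jaw [-0.0322 -0.9995  0.0003]
rotvec tool [ 0.0012 -0.0002  0.0005]
tip (np.float64(277.5538646089987), np.float64(238.10730003508212)) mouth (np.float64(277.3668311746199), np.float64(221.95590319731778)) mouth to tip in tool mm [-35.4783   0.6986   0.1329]
[-5.11939125 -3.04799888 -0.28724918]
```

Emit:
{"api": "step_arm", "payload": {
  "motion": "0 0.2 -0.04 0 0 0 0; 0 0.15 0 0 0 0 0; 0 0 0 0 0 0 0; 0 0 0 0 0 0 0; 0 0 0 0 0 0 0; 0 0 0 0 0 0 0; 0 0 0 0 0 0 0; 0 0 0 0 0 0 0"
}}

```text
time: 20.07
tool_pos: [0.5334, 0.0715, 0.1299]
ee_rot: [1.57, 1.134, -0.033]
wrist_force: [-6.3, 0.7, 5.1]
width: 0.0317
```

```bash
python3 look.py w20 0; python3 -c "
from h import *
o=robot.get_obs();print(toolR(o).T@o['wrist_force'])
cv2.imwrite('pics/scene20.png',cv2.resize(snapshot('scene')[140:260,220:360,::-1],None,fx=5,fy=5,interpolation=cv2.INTER_CUBIC))
a=cv2.imread('pics/w20.png');cv2.imwrite('pics/w20m.png',cv2.resize(a[140:330,220:420],None,fx=3,fy=3,interpolation=cv2.INTER_CUBIC))
o=robot.get_obs();print(toolR(o).T@o['wrist_force'],o['tool_pos'])
"
```

```text
t 20.0667 pos [0.5334 0.0715 0.1299] F [-6.2958  0.7461  5.148 ] w 0.031672659526824375 q [ 0.0493 -0.1943  1.8912 -0.041   1.0096  1.6663]
delta cm tool [-3.8574  0.065   0.0134] x-axis [ 0.4228 -0.0139 -0.9061] jaw [-0.0322 -0.9995  0.0003]
rotvec tool [ 0.0012 -0.0002 -0.0004]
tip (np.float64(277.5488251327086), np.float64(239.94235395967843)) mouth (np.float64(277.3383909882453), np.float64(221.9231908178824)) mouth to tip in tool mm [-38.5739   0.6207   0.1495]
[-7.37192377 -3.69333377 -1.82097226]
[-5.6705489  -3.12631123  0.27800414] [0.5334351  0.07145222 0.12991999]
```

View pics/scene20.png

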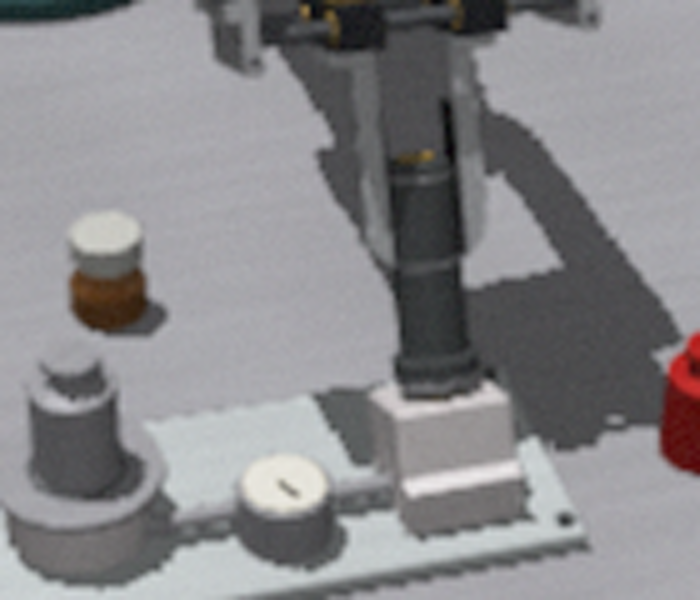

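View pics/w20m.png

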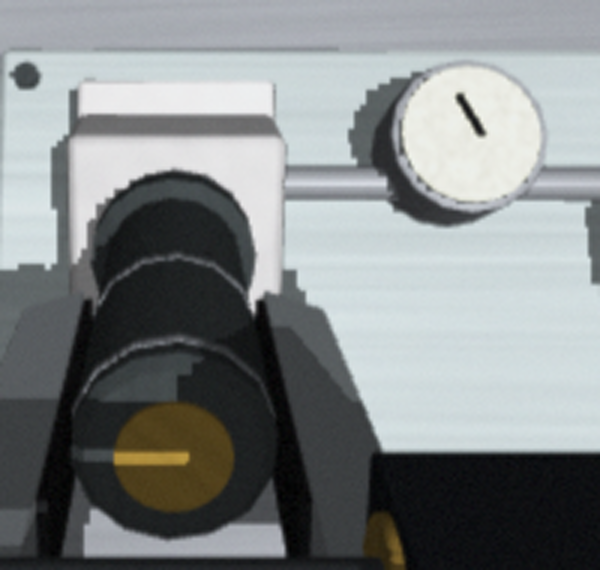

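Emit:
{"api": "step_arm", "payload": {
  "motion": "0 0.1 -0.03 0 0 0 0; 0 0 0 0 0 0 0; 0 0 0 0 0 0 0; 0 0 0 0 0 0 0; 0 0 0 0 0 0 0"
}}

```text
time: 20.58
tool_pos: [0.5337, 0.0714, 0.1291]
ee_rot: [1.57, 1.134, -0.033]
wrist_force: [-5.9, 0.0, 6.6]
width: 0.032
```

```bash
python3 -c "
from h import *
for i in range(10):
  snapshot('wrist');o=robot.get_obs();print(np.round(toolR(o).T@o['wrist_force'],1),((toolR(o).T@(np.array([.5487,.0708,.0986])-o['tool_pos']))*1e3-[73.4,0,0]).round(2))
"
```

```text
[-8.3 -4.4 -0.3] [-39.39   0.67   0.16]
[-7.5 -3.9 -0.6] [-39.37   0.64   0.14]
[-8.2 -4.2 -0.2] [-39.4    0.66   0.13]
[-7.3 -3.4 -1. ] [-39.39   0.64   0.14]
[-7.5 -3.7 -0.4] [-39.39   0.68   0.14]
[-6.9 -3.8 -0.3] [-39.4    0.66   0.16]
[-7.2 -3.4 -0.8] [-39.36   0.64   0.14]
[-8.1 -3.6  0.1] [-39.38   0.65   0.14]
[-7.8 -2.6  0. ] [-39.39   0.65   0.15]
[-7.3 -4.  -0.8] [-39.38   0.66   0.14]
```

```bash
python3 -c "
from go import *
S=camera_params('scene');T=camera_params('top')
print('scene',plane(S,(220+72.5/5-.5,140+357/5-.5),.111),'top',plane(T,(240+500.5/5-.5,140+358/5-.5),.111))
print('tri',tri([ray(S,(220+72.5/5-.5,140+357/5-.5)),ray(T,(240+500.5/5-.5,140+358/5-.5))]))
robot.close_job()
"
```

```text
scene [ 0.5649 -0.098   0.111 ] top [ 0.5655 -0.0969  0.111 ]
tri (array([ 0.5653, -0.0975,  0.1111]), [np.float64(0.5989355695477436), np.float64(0.5989355695477213)])
the job is handed in; nothing more can be done
```

The job is handed in at about 21 s of the 51 s allowed. By my last checks everything asked for is in place, but the hand-in reports no verdict.

- **Weight:** The larger weight stands released and upright on the pan. Two views put its knob at (0.565, -0.098, 0.111), about 2–3 mm from the measured pan centre. That height matches the pan sunk about 7 mm.
- **Coupler:** It was pressed along the tilted nipple axis and snapped over the balls. Resistance rose to about 7 N, then fell back to just the hanging load. Sideways it sits about 0.7 mm from my estimate of the nipple axis. The tool's direction matched my axis estimate to about 0.001 rad, and the coupler had not slipped or tilted in the grip.
- **Collar:** I finished still gripping and pushing. The steady axial load is about 9.5–10 N, which implies the collar is 6–7 mm down.

**Where the checks disagreed:**
- The tool position puts the collar about 7.4 mm down, slightly more than the force suggests; both are above the 5 mm needed.
- The wrist and fixed cameras differed by 1–2 mm on the nipple's position.
- A sideways load of about 2.5 N remained on the coupler.

I saw no other object disturbed.

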